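# Put the dip bowls away under the cover

## Task

Put the dip bowls away on the round wooden board: take off the clear cover, move the little jar from under it to the middle of the cork coaster, nest all the bowls upright one inside another in a single stack in the middle of the board, and set the cover squarely back on the board over the stack, in its ring. Set the bowls down, do not drop them, and do not shift or upset the other tableware.

Things in the scene. Friction and masses are not known exactly. Their poses are not given: they have to be found in the camera images.
- board: fixed round wooden board 156 mm across, 18 mm thick, with a thin dark ring line 114 mm across that shows where the cover stands. Origin: centre of its underside, on the table; its top is at +18 mm
- cover: clear plastic dust cover, loose, 0.24 to 0.39 kg: an upright cylinder 110 mm across outside, 104 mm inside, 125 mm high, open below and closed on top (inside height 121 mm), with a black knob in the middle of its top. Starts standing on the board over the jar. Origin: centre of its lower rim; z up through the knob
- knob (a point): middle of the cover's black knob (26 mm across, 24 mm high, on a 12 mm high stem of 14 mm), 149 mm above the cover's lower rim; the cover's top is 24 mm below this point and the knob's top 12 mm above it
- jar: small squat closed jar of amber glass with a paper label, 54 mm across, with a steel cap 51 mm across over the top 12 mm; 50 mm high in all, loose, 0.16 to 0.26 kg. Starts upright on the board under the cover. Origin: centre of its underside; z up
- coaster: fixed round cork coaster 120 mm across, 5 mm thick, where the jar belongs. Origin: centre of its underside; its top is at +5 mm
- mat: fixed black rubber draining mat 130 x 130 mm, 4 mm thick, empty: a place to stand the cover meanwhile (any free place will do). Origin: centre of its underside; x and y along its sides
- bowl1: white porcelain stacking dip bowl, 36 mm high: upright band 62 mm across from 24 mm up to the rim, below it a straight cone to a 38 mm foot; wall 3 mm; 0.09 kg. Origin: centre of the foot's underside; z up out of the mouth. Stands loose, upright on the table. A bowl nested in it rests with its cone on the rim, 19 to 20 mm higher. Three to five of the bowls are there (others absent: None)
- bowl2: white porcelain stacking dip bowl, 36 mm high: upright band 62 mm across from 24 mm up to the rim, below it a straight cone to a 38 mm foot; wall 3 mm; 0.09 kg. Origin: centre of the foot's underside; z up out of the mouth. Stands loose, upright on the table. A bowl nested in it rests with its cone on the rim, 19 to 20 mm higher. Three to five of the bowls are there (others absent: None)
- bowl3: white porcelain stacking dip bowl, 36 mm high: upright band 62 mm across from 24 mm up to the rim, below it a straight cone to a 38 mm foot; wall 3 mm; 0.09 kg. Origin: centre of the foot's underside; z up out of the mouth. Stands loose, upright on the table. A bowl nested in it rests with its cone on the rim, 19 to 20 mm higher. Three to five of the bowls are there (others absent: None)
- bowl4: white porcelain stacking dip bowl, 36 mm high: upright band 62 mm across from 24 mm up to the rim, below it a straight cone to a 38 mm foot; wall 3 mm; 0.09 kg. Origin: centre of the foot's underside; z up out of the mouth. Stands loose, upright on the table. A bowl nested in it rests with its cone on the rim, 19 to 20 mm higher. Three to five of the bowls are there (others absent: None)
- bowl5: white porcelain stacking dip bowl, 36 mm high: upright band 62 mm across from 24 mm up to the rim, below it a straight cone to a 38 mm foot; wall 3 mm; 0.09 kg. Origin: centre of the foot's underside; z up out of the mouth. Stands loose, upright on the table. A bowl nested in it rests with its cone on the rim, 19 to 20 mm higher. Three to five of the bowls are there (others absent: None)
- mug: blue mug, 72 mm across, 80 mm high with a handle to its +y side (to 73 mm from the axis). Bystander. Origin: centre of its underside
- tumbler: clear glass tumbler, 60 mm across, 100 mm high. Bystander. Origin: centre of its underside
- mortar: turned pale wood mortar, 86 mm across, 70 mm high. Bystander. Origin: centre of its underside
- pepper: dark wood pepper mill, 40 mm across, 75 mm high. Bystander. Origin: centre of its underside
- glass: green glass tumbler, 60 mm across, 85 mm high. Bystander. Origin: centre of its underside
Things that resemble listed ones, but are neither listed nor needed, are in the scene too. What is shaped like the bowl5 but blue or turquoise is not meant. What is shaped like the bowl2 but purple is not meant.

How it is judged (in metres and radians):
On the way, in this order (a step that is already met when the one before it is completed fails the run):
1. the cover is off the board, its axis more than 120 mm from the board's (horizontal distance between cover and board above 0.12 m), for 0.2 s.
2. with the cover still off, all the bowls present are nested upright in one stack in the middle of the board (horizontal distance between bowl1 and bowl2 below 0.008 m and horizontal distance between each of bowl1, bowl2 and bowl3 below 0.008 m and horizontal distance between each of bowl1, bowl2, bowl3 and bowl4 below 0.008 m and horizontal distance between each of bowl1, bowl2, bowl3, bowl4 and bowl5 below 0.008 m and horizontal distance between each of bowl1, bowl2, bowl3, bowl4, bowl5 and board below 0.018 m and angle between each of bowl1, bowl2, bowl3, bowl4, bowl5's own z axis and vertical below 0.12 rad and z of bowl1 in the frame of board between 0.012 and 0.105 m and z of bowl2 in the frame of board between 0.012 and 0.105 m and z of bowl3 in the frame of board between 0.012 and 0.105 m and z of bowl4 in the frame of board between 0.012 and 0.105 m and z of bowl5 in the frame of board between 0.012 and 0.105 m and horizontal distance between cover and board above 0.12 m), for 0.3 s.
At the end, for the whole second after the job is handed in: all bowls upright (0.12 rad) in one stack: axes within 8 mm of each other, 18 mm of the board's; cover flat on the board (rim within 4 mm, tilt under 0.04), within 18 mm of its axis; jar upright (0.1 rad) on the coaster within 22 mm of its middle; all at rest (horizontal distance between bowl1 and bowl2 below 0.008 m and horizontal distance between each of bowl1, bowl2 and bowl3 below 0.008 m and horizontal distance between each of bowl1, bowl2, bowl3 and bowl4 below 0.008 m and horizontal distance between each of bowl1, bowl2, bowl3, bowl4 and bowl5 below 0.008 m and horizontal distance between each of bowl1, bowl2, bowl3, bowl4, bowl5, cover and board below 0.018 m and angle between each of bowl1, bowl2, bowl3, bowl4, bowl5's own z axis and vertical below 0.12 rad and z of bowl1 in the frame of board between 0.012 and 0.105 m and z of bowl2 in the frame of board between 0.012 and 0.105 m and z of bowl3 in the frame of board between 0.012 and 0.105 m and z of bowl4 in the frame of board between 0.012 and 0.105 m and z of bowl5 in the frame of board between 0.012 and 0.105 m and linear speed of each of bowl1, bowl2, bowl3, bowl4, bowl5, jar, cover below 0.03 m/s and z of cover in the frame of board below 0.022 m and angle between cover's own z axis and vertical below 0.04 rad and horizontal distance between jar and coaster below 0.022 m and z of jar in the frame of coaster below 0.01 m and angle between jar's own z axis and vertical below 0.1 rad); the robot touches nothing.
It fails at once if a bystander (mug, tumbler, mortar, pepper mill, glass) is shifted by more than 40 mm or tipped (distance of any of mug, tumbler, mortar, pepper, glass from where it was at the start of the episode above 0.04 m or angle between any of mug, tumbler, mortar, pepper, glass's own z axis and vertical above 0.4 rad).
It fails at once if a bowl is dropped or thrown (faster than 1.4 m/s) (linear speed of any of bowl1, bowl2, bowl3, bowl4, bowl5 above 1.4 m/s).
Of bowl1, bowl2, bowl3, bowl4, bowl5 only 3 to 5 are there at a start; the rules pass over those that are not, and their reading is None.
At some moment in a run one of jar, cover, bowl1, bowl2, bowl3, bowl4, bowl5 may be knocked a few centimetres aside while the robot is not near it.
It also fails if it takes over 210 s, if anything falls off the work surface, if the arm or the gripper's body presses on something with over 40 N, if the wrist force passes 120 N, or if a joint passes its speed limit or range.

## Robot

A 6-joint arm with a two-finger parallel gripper is mounted at the origin on the work surface. World frame = base frame: x ahead of the robot, y to its left, z up, the work surface at z = 0. Lengths are in m, angles in degrees, forces in N, time in s.
With the tool pointing down it reaches from about 0.4 to 0.825 m from the base axis. Payload 7 kg.
Tool frame: the origin (TCP) lies between the finger pads; the fingertips stand 22 mm ahead of it and the grasp point (between the pads) lies 3 mm ahead of it; z points along the fingers, y is the line along which they close (so a half turn about z gives the same grasp; the last joint's range is limited). The gripper opens to 88 mm and grips with 3 to 60 N. Pads are 19 mm wide; open, the fingers measure 130 mm over their backs; the gripper's body (78 mm by 193 mm) begins 47 mm behind the grasp point.
Start: joints at [82.397, 20.546, 0.682, 0, -70.136, -16.507], TCP at [0.276, 0.616, 0.214] pointing down, gripper open.
Joint ranges: [-176.03, 176.03], [-82.01, 121.73], [-58.28, 71.71], [-173.87, 95.51], [-174.79, -0.11], [-173.66, 173.66]. Speed limits (degrees/s): [136.94, 136.94, 172.46, 180, 180, 180].

## Interface

Orientations are given as [roll, pitch, yaw] about the fixed x, y, z axes, in that order (R = Rz(yaw) Ry(pitch) Rx(roll)).
In Python, from plant import r, vision gives the robot as it stands.
- The arm moves only by the shell command python3 -m pendant 'ROWS' [FORCE]. ROWS is JSON, a list that holds one entry, the list of rows, each a list of 7 numbers: the shift along the tool's x, y, z scaled (see below), then the turn, a rotation vector about the tool's x, y, z scaled (see below), then the opening, from -1 (shut) to 1 (fully open). In form: [[[x, y, z, wx, wy, wz, fingers], ...]]. A call has exactly 8 rows; each row shifts and turns the commanded pose from where the row before left it, along the tool's axes as they then stand; what a row does not reach is not made up. The controller multiplies each number of a shift by 20 mm and each number of a turn by 4 degrees. A row lasts 1/10 s, in which the tool goes at most 50 mm and 8.59 degrees, less where a joint would pass 70% of its speed; a pose out of reach is approached as far as the arm can. A call with a number of a shift or a turn outside -1 to 1 is refused whole. A call with a gripper value outside its range is refused whole. The fingers move at their own pace and stop on an object; FORCE is the grip in N (left out, the last holds). Time passes only in rows, so rows that do not move let the fingers close, or fill a call up. It gives the time, the measured TCP pose, the force, the opening and the grip force at its end, in the units of the state.
- r.get_state(): the state, without advancing time (a new reading comes with each control period).
- vision.capture(name): name is "side" or "top" or "wrist"; returns a dict with "frame" (420x560x3 uint8, blue, green, red), "depth" (420x560 float32, m along the optical axis (not along the pixel's ray), 0 where there is no reading), "camera_matrix" (3x3 intrinsics, pixels), "k1" (the pictures are not rectified: a ray, as slopes to the right and down, at radius r is drawn at 1 + k1 r^2 times it, then the intrinsics apply), "extrinsics" (4x4, takes a point from world to camera coordinates); the wrist camera has in their place "hand_eye" (4x4, takes a point from camera to tool coordinates, whose origin is the TCP and whose axes are the flange's). Camera axes: x right, y up, looking along -z (the intrinsics and any distortion apply to the point x, -y, -z); pixel columns grow to the right and rows downward; lengths in m; the calibration is good to about 2 mm. A picture is of the moment at which its call begins: read the wrist's pose just before it.
- r.close_job(): hands the job in; it is judged then, once.
The state is a dict: "time_s": time; "joints": joint angles; "qd": joint speeds; "joint_torque": joint torques, N m; "tcp_pos": TCP position; "eef_rot": TCP orientation; "contact_force": force on the tool from outside, world axes, zero at the start; "moment": the same for the moment, N m; "gripper_width": finger opening in m; "gripper_force": force on a finger pad.
Only numpy, scipy, OpenCV 4.12 (cv2) and the standard library are available. Lean on these libraries where they do the work, as an engineer would, in place of code of your own. Each camera call takes 0.05 s, during which the arm holds its last target. There are 200 camera calls.

## Working session

There is one attempt and no reset: what is moved stays moved. The work goes in short steps, Python scripts to look and compute and a shell command to move; the robot and the scene stay as the last step left them, time stands still between calls to the robot, and variables do not carry over. Pictures are saved under pics/ and viewed, at most 14 in all, crops included, and the job is handed in when it is done.

```bash
ls; mkdir -p pics
cat > h.py <<'E'
import numpy as np, cv2
from plant import r, vision
def cap(n,save=None):
    s=r.get_state(); c=vision.capture(n); c['state']=s
    if save: cv2.imwrite('pics/'+save,c['frame'])
    return c
E
python3 - <<'E'
from h import *
s=r.get_state(); print(s)
for n in ('top','side'):
    c=cap(n,n+'0.png'); print(n,c['camera_matrix'],c['k1'],c['extrinsics'])
c=cap('wrist'); print(c['hand_eye'],c['camera_matrix'],c['k1'])
E
```

```text
pics
{'time_s': 0.0, 'joints': array([ 8.23979472e+01,  2.05905511e+01,  6.33937271e-01, -2.22969920e-02,
       -7.01349488e+01, -1.65061247e+01]), 'qd': array([-0.04105238, -0.06104295,  0.0091428 ,  0.07530493, -0.03489874,
        0.01226555]), 'joint_torque': array([ 7.74443815e-04, -5.82715023e+01,  2.93069440e+01,  6.99770004e+00,
        7.04184640e-03, -1.57168733e-04]), 'tcp_pos': array([0.27552398, 0.61564839, 0.21312707]), 'eef_rot': array([ 1.79906255e+02, -5.92056216e-03, -2.41157661e+01]), 'contact_force': array([0.82550904, 0.59075106, 0.15878052]), 'moment': array([ 0.01467745,  0.00849044, -0.01396049]), 'gripper_force': 0.0, 'gripper_width': 0.08772932660215682}
top [[380.02558526   0.         281.13444345]
 [  0.         380.02558526 203.0455048 ]
 [  0.           0.           1.        ]] -0.06051587427457692 [[ 0.02299715 -0.99924676  0.03125781 -0.02239376]
 [ 0.99753585  0.02500827  0.06555004 -0.52769562]
 [-0.06628237  0.02967332  0.99735959 -1.12735437]
 [ 0.          0.          0.          1.        ]]
side [[380.35516363   0.         278.30935081]
 [  0.         380.35516363 200.21730328]
 [  0.           0.           1.        ]] -0.003095641341074316 [[ 0.73634184 -0.67660551 -0.00238414 -0.40100486]
 [ 0.40497881  0.43790545  0.80264001 -0.33663636]
 [-0.54202662 -0.59198294  0.596459   -0.92162963]
 [ 0.          0.          0.          1.        ]]
[[-6.36526397e-04  9.65150485e-01  2.61694737e-01  7.05664590e-02]
 [ 9.99998671e-01  1.00709835e-03 -1.28193603e-03 -1.11525778e-03]
 [-1.50081352e-03  2.61693573e-01 -9.65149844e-01 -1.70957289e-01]
 [ 0.00000000e+00  0.00000000e+00  0.00000000e+00  1.00000000e+00]] [[369.71324473   0.         275.6441586 ]
 [  0.         369.71324473 207.99985653]
 [  0.           0.           1.        ]] -0.044140974749480616
```

View pics/top0.png

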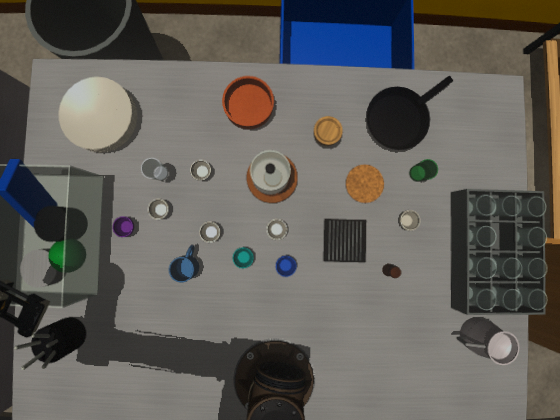

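View pics/side0.png

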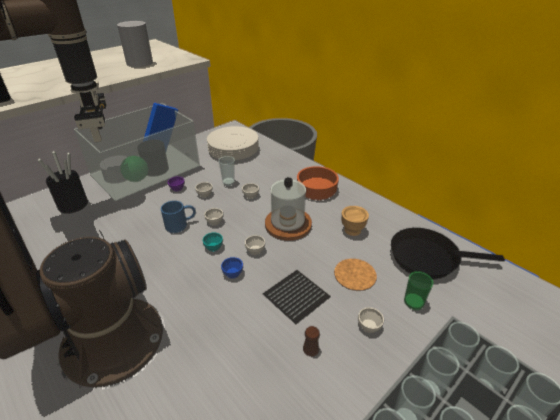

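The top view shows the board and cover at (270,175), the coaster at (364,183) and the mat at (345,240). Five white bowls are at (201,170), (160,209), (210,231), (277,229) and (409,219), and the mug is at (183,268). The side view agrees. The purple, turquoise and blue bowls are decoys. Next I'll localise by rectifying to each rim's plane and matching circles.

```bash
cat >> h.py <<'E'
from scipy.spatial.transform import Rotation as Ro
def w2c(c):
    if 'extrinsics' in c: return c['extrinsics']
    T=np.eye(4); T[:3,:3]=Ro.from_euler('xyz',c['state']['eef_rot'],degrees=True).as_matrix(); T[:3,3]=c['state']['tcp_pos']
    return np.linalg.inv(T@c['hand_eye'])
F=np.diag([1.,-1,-1])
def proj(c,P):
    E=w2c(c); R=F@E[:3,:3]; t=F@E[:3,3]
    return cv2.projectPoints(np.float64(P).reshape(-1,1,3),cv2.Rodrigues(R)[0],t,c['camera_matrix'],np.array([c['k1'],0,0,0.]))[0].reshape(-1,2)
def unproj(c,uv,z):
    E=w2c(c); R=F@E[:3,:3]; t=F@E[:3,3]
    d=cv2.undistortPoints(np.float64(uv).reshape(-1,1,2),c['camera_matrix'],np.array([c['k1'],0,0,0.])).reshape(-1,2)
    d=np.c_[d,np.ones(len(d))]@R; o=-R.T@t
    return o+d*((z-o[2])/d[:,2])[:,None]
def rect(c,x,y,z,half,res=.0005):
    g=np.arange(-half,half+res/2,res); X,Y=np.meshgrid(x+g,y+g,indexing='ij')
    uv=proj(c,np.c_[X.ravel(),Y.ravel(),np.full(X.size,z)]).reshape(*X.shape,2).astype(np.float32)
    return cv2.remap(c['frame'],uv,None,cv2.INTER_CUBIC)
def circ(c,x,y,z,rad,win=.03,res=.0005,sign=0):
    """centre of a circle (radius rad, height z) near x,y. sign +1: bright inside"""
    half=win+rad+.006
    im=cv2.GaussianBlur(rect(c,x,y,z,half,res).astype(np.float32),(0,0),2).mean(2)
    gx=cv2.Sobel(im,cv2.CV_32F,0,1); gy=cv2.Sobel(im,cv2.CV_32F,1,0)
    n=int((rad+.004)/res); k=np.arange(-n,n+1)*res; A,B=np.meshgrid(k,k,indexing='ij'); q=np.hypot(A,B)
    w=np.exp(-((q-rad)/.001)**2/2); w/=w.sum(); q[q==0]=1
    s=-(cv2.filter2D(gx,-1,w*A/q)+cv2.filter2D(gy,-1,w*B/q))
    s=np.abs(s) if sign==0 else s*sign
    m=int(win/res); o=s.shape[0]//2; s=s[o-m:o+m+1,o-m:o+m+1]
    i,j=np.unravel_index(s.argmax(),s.shape)
    return np.array([x+(i-m)*res,y+(j-m)*res]),float(s.max())
def rel():
    """tool now: position, yaw, tilt"""
    s=r.get_state(); return s['tcp_pos'],s['eef_rot']
E
cat > a.py <<'E'
from h import *
c=cap('top')
def loc(n,uv,z,rad,win=.02,**k):
    p=unproj(c,[uv],z)[0]; q,s=circ(c,p[0],p[1],z,rad,win,**k); print(n,p[:2].round(3),q.round(4),round(s,1),'r',round(np.hypot(*q),3))
loc('board',(271,178),.018,.078,.03); loc('ring',(271,178),.018,.057); loc('coaster',(364,183),.005,.06)
loc('knob',(270,168),.179,.013); loc('covertop',(270,168),.143,.055)
for i,uv in enumerate([(201,170),(160,209),(210,231),(277,229),(409,219)]): loc('bowl%d'%i,uv,.036,.031,sign=1)
for n,uv,z in [('mug',(183,264),.08),('tumbler',(151,168),.1),('mat',(345,240),.004),('pepper',(388,271),.07),('green',(416,173),.08),('mortar',(328,130),.07),('turq',(244,257),.036),('blue',(286,266),.036),('purple',(124,227),.036)]: print(n,unproj(c,[uv],z)[0].round(3))
E
python3 a.py
```

```text
board [0.603 0.023] [0.6052 0.0202] 31.3 r 0.605
ring [0.603 0.023] [0.6232 0.0227] 20.5 r 0.624
coaster [ 0.597 -0.265] [ 0.5964 -0.2651] 16.9 r 0.653
knob [0.608 0.026] [0.6075 0.0267] 81.5 r 0.608
covertop [0.614 0.026] [0.6092 0.0267] 45.9 r 0.61
bowl0 [0.619 0.231] [0.6208 0.2348] 28.4 r 0.664
bowl1 [0.5   0.348] [0.5013 0.3559] 27.3 r 0.615
bowl2 [0.439 0.198] [0.4373 0.2006] 29.4 r 0.481
bowl3 [0.45  0.001] [0.4498 0.0038] 15.8 r 0.45
bowl4 [ 0.488 -0.395] [ 0.4859 -0.3986] 24.1 r 0.628
mug [0.345 0.264 0.08 ]
tumbler [0.612 0.36  0.1  ]
mat [ 0.421 -0.208  0.004]
pepper [ 0.336 -0.321  0.07 ]
green [ 0.622 -0.4    0.08 ]
mortar [ 0.743 -0.141  0.07 ]
turq [0.366 0.096 0.036]
blue [ 0.342 -0.028  0.036]
purple [0.445 0.452 0.036]
```

```bash
python3 -m pendant '[[[0,0,-0.6,0,0,-0.75,1],[0,0,-0.6,0,0,-0.75,1],[0,0,-0.6,0,0,-0.75,1],[0,0,-0.6,0,0,-0.75,1],[0,0,-0.6,0,0,-0.75,1],[0,0,-0.6,0,0,-0.75,1],[0,0,-0.6,0,0,-0.75,1],[0,0,-0.6,0,0,-0.78,1]]]'
for i in 1 2; do python3 -m pendant '[[[0.52,0.92,0,0,0,0,1],[0.52,0.92,0,0,0,0,1],[0.52,0.92,0,0,0,0,1],[0.52,0.92,0,0,0,0,1],[0.52,0.92,0,0,0,0,1],[0.52,0.92,0,0,0,0,1],[0.52,0.92,0,0,0,0,1],[0.52,0.92,0,0,0,0,1]]]'; done
```

```text
time_s: 1.0
tcp_pos: [0.2757, 0.6159, 0.3103]
eef_rot: [180.0, 0.0, 0.1]
contact_force: [-1.0, -0.7, -0.5]
gripper_width: 0.0878
gripper_force: 0.0
time_s: 1.8
tcp_pos: [0.3599, 0.4672, 0.3101]
eef_rot: [-180.0, -0.0, -0.0]
contact_force: [0.6, -0.0, -0.4]
gripper_width: 0.0875
gripper_force: 0.0
time_s: 2.6
tcp_pos: [0.4428, 0.3202, 0.3101]
eef_rot: [-180.0, -0.0, 0.0]
contact_force: [1.0, 0.6, 0.1]
gripper_width: 0.0876
gripper_force: 0.0
```

Motion is accurate. On to the knob, then a wrist measurement.

```bash
for i in 1 2; do python3 -m pendant '[[[0.52,0.92,0,0,0,0,1],[0.52,0.92,0,0,0,0,1],[0.52,0.92,0,0,0,0,1],[0.52,0.92,0,0,0,0,1],[0.52,0.92,0,0,0,0,1],[0.52,0.92,0,0,0,0,1],[0.52,0.92,0,0,0,0,1],[0.52,0.92,0,0,0,0,1]]]'; done
cat > look.py <<'E'
# look.py name:x:y:z:rad[:sign] ... [save.png]
import sys; from h import *
save=[a for a in sys.argv[1:] if a.endswith('.png')]
c=cap('wrist',save[0] if save else None); t=c['state']['tcp_pos']; print('tcp',t.round(4),'yaw',c['state']['eef_rot'][2].round(2),'t',c['state']['time_s'])
for a in sys.argv[1:]:
    if a.endswith('.png'): continue
    n,x,y,z,rad,*sg=a.split(':'); q,s=circ(c,float(x),float(y),float(z),float(rad),.025,sign=int(sg[0]) if sg else 0)
    d=q-t[:2]; print(n,q.round(4),round(s,1),'px',proj(c,[[*q,float(z)]])[0].round(),'| tool units x %.2f y %.2f'%(d[0]/.02,-d[1]/.02))
E
python3 look.py knob:.608:.027:.179:.013 covtop:.609:.027:.143:.055 board:.605:.020:.018:.078 w1.png
```

```text
time_s: 3.4
tcp_pos: [0.5258, 0.1729, 0.31]
eef_rot: [180.0, 0.0, 0.0]
contact_force: [0.9, 0.1, -0.8]
gripper_width: 0.0877
gripper_force: 0.0
time_s: 4.2
tcp_pos: [0.6089, 0.0256, 0.31]
eef_rot: [180.0, 0.0, 0.0]
contact_force: [-0.5, 0.3, 0.5]
gripper_width: 0.0879
gripper_force: 0.0
tcp [0.6089 0.0256 0.31  ] yaw 0.01 t 4.2
knob [0.613 0.028] 127.3 px [273. 190.] | tool units x 0.21 y -0.12
covtop [0.611 0.028] 93.0 px [274. 184.] | tool units x 0.11 y -0.12
board [0.5855 0.0245] 39.2 px [277. 184.] | tool units x -1.17 y 0.06
```

View pics/w1.png

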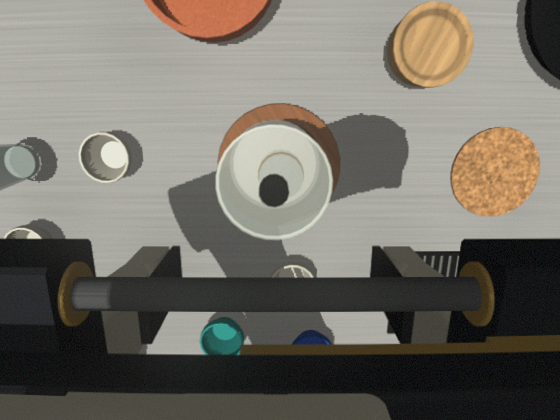

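The wrist view shows the knob at (273,190), the cover rim around it at (274,182) and the coaster at (495,171). I'll descend on the knob, grip and lift.

```bash
python3 -m pendant '[[[0.15,-0.12,1,0,0,0,1],[0,0,1,0,0,0,1],[0,0,1,0,0,0,1],[0,0,1,0,0,0,1],[0,0,1,0,0,0,1],[0,0,1,0,0,0,1],[0,0,0.9,0,0,0,1],[0,0,0,0,0,0,1]]]' 25
python3 -m pendant '[[[0,0,0,0,0,0,-1],[0,0,0,0,0,0,-1],[0,0,0,0,0,0,-1],[0,0,0,0,0,0,-1],[0,0,0,0,0,0,-1],[0,0,0,0,0,0,-1],[0,0,0,0,0,0,-1],[0,0,0,0,0,0,-1]]]'
python3 -m pendant '[[[0,0,-0.2,0,0,0,-1],[0,0,-0.4,0,0,0,-1],[0,0,-0.6,0,0,0,-1],[0,0,-0.8,0,0,0,-1],[0,0,-0.8,0,0,0,-1],[0,0,-0.8,0,0,0,-1],[0,0,-0.5,0,0,0,-1],[0,0,-0.2,0,0,0,-1]]]'
```

```text
time_s: 5.05
tcp_pos: [0.6098, 0.0287, 0.1694]
eef_rot: [179.9, 0.3, -0.0]
contact_force: [-1.2, -0.1, 0.0]
gripper_width: 0.0871
gripper_force: 0.0
time_s: 5.85
tcp_pos: [0.6116, 0.0297, 0.1721]
eef_rot: [180.0, 0.0, 0.0]
contact_force: [0.3, 0.5, 0.6]
gripper_width: 0.0291
gripper_force: 0.0
time_s: 6.65
tcp_pos: [0.6122, 0.0299, 0.26]
eef_rot: [-180.0, -0.1, 0.0]
contact_force: [-0.4, -0.6, 0.3]
gripper_width: 0.0005
gripper_force: 0.0
```

The fingers were too slow and hadn't reached the knob before the lift. I'll reopen to 44 mm and look again.

```bash
python3 -m pendant '[[[0,0,0,0,0,0,0],[0,0,0,0,0,0,0],[0,0,0,0,0,0,0],[0,0,0,0,0,0,0],[0,0,0,0,0,0,0],[0,0,0,0,0,0,0],[0,0,0,0,0,0,0],[0,0,0,0,0,0,0]]]' 25 | grep -E "width|pos"
python3 look.py knob:.612:.028:.179:.013 covtop:.611:.028:.143:.055
```

```text
tcp_pos: [0.6116, 0.0298, 0.258]
gripper_width: 0.0435
tcp [0.6116 0.0298 0.258 ] yaw 0.01 t 7.45
knob [0.6135 0.0285] 130.4 px [278. 210.] | tool units x 0.09 y 0.06
covtop [0.611  0.0285] 101.4 px [278. 201.] | tool units x -0.03 y 0.06
```

```bash
python3 -m pendant '[[[0.04,0.05,0.8,0,0,0,0],[0,0,0.8,0,0,0,0],[0,0,0.8,0,0,0,0],[0,0,0.8,0,0,0,0],[0,0,0.8,0,0,0,0],[0,0,0.3,0,0,0,0],[0,0,0,0,0,0,-1],[0,0,0,0,0,0,-1]]]' 25 | grep -E "width|pos"
python3 -m pendant '[[[0,0,0,0,0,0,-1],[0,0,0,0,0,0,-1],[0,0,0,0,0,0,-1],[0,0,0,0,0,0,-1],[0,0,0,0,0,0,-1],[0,0,0,0,0,0,-1],[0,0,0,0,0,0,-1],[0,0,0,0,0,0,-1]]]'
```

```text
tcp_pos: [0.6129, 0.0288, 0.1728]
gripper_width: 0.033
time_s: 9.1
tcp_pos: [0.6124, 0.0287, 0.172]
eef_rot: [180.0, 0.0, 0.0]
contact_force: [-0.2, -0.1, 0.6]
gripper_width: 0.0004
gripper_force: 0.0
```

It closed on nothing, so I'll look.

Run:
```python
from h import *
c=cap('wrist','w2.png'); s=cap('side'); cv2.imwrite('pics/s2.png',cv2.resize(s['frame'][120:270,200:400],None,fx=3,fy=3))
```

```text
(no output)
```

View pics/w2.png

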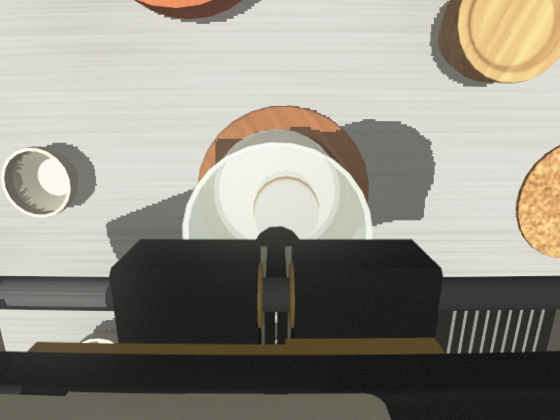

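View pics/s2.png

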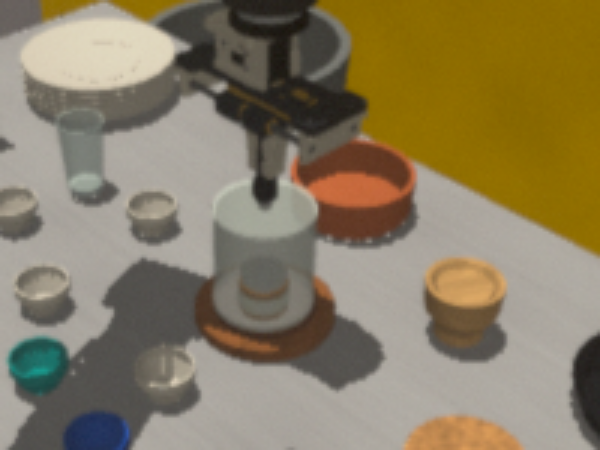

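```bash
cat >> h.py <<'E'
def cloud(c):
    h,w=c['depth'].shape; u,v=np.meshgrid(np.arange(w),np.arange(h)); uv=np.c_[u.ravel(),v.ravel()].astype(float)
    d=cv2.undistortPoints(uv.reshape(-1,1,2),c['camera_matrix'],np.array([c['k1'],0,0,0.])).reshape(-1,2)
    E=w2c(c); R=F@E[:3,:3]; t=F@E[:3,3]
    return ((np.c_[d,np.ones(len(d))]*c['depth'].reshape(-1,1)-t)@R).reshape(h,w,3)
E
python3 - <<'E'
from h import *
for n,(v0,v1,u0,u1) in (('side',(176,192,282,296)),('wrist',(224,260,262,294))):
    c=cap(n); P=cloud(c); dark=c['frame'].max(2)<60
    print(n, 'table/board med z',[np.median(P[y,x,2]).round(4) for y,x in ([(100,300)] if n=='wrist' else [(320,200)])])
    for v in range(v0,v1,3): 
        print(v,[tuple((P[v,u]*1000).round().astype(int).tolist())+(int(c['frame'][v,u].max()),) for u in range(u0+2,u1,5)])
    print('proj tip,knobtop', proj(c,[[.6124,.0287,.150],[.6124,.0287,.179],[.6124,.0287,.143]]).round(1).tolist())
E
```

```text
side table/board med z [np.float64(0.0018)]
176 [(601, 35, 189, 119), (602, 15, 198, 100), (620, 11, 192, 121)]
179 [(788, 232, -1, 122), (600, 12, 189, 76), (816, 205, -1, 177)]
182 [(598, 31, 170, 73), (602, 14, 177, 36), (649, 39, 143, 169)]
185 [(600, 34, 157, 113), (602, 14, 166, 34), (638, 28, 142, 167)]
188 [(606, 40, 139, 165), (607, 19, 149, 93), (628, 18, 140, 168)]
191 [(594, 27, 141, 168), (603, 14, 143, 168), (612, 2, 145, 166)]
proj tip,knobtop [[288.0, 185.9], [288.1, 178.1], [288.0, 187.8]]
wrist table/board med z [np.float64(0.0006)]
224 [(620, 36, 144, 229), (620, 33, 144, 230), (620, 30, 144, 229), (620, 28, 143, 229), (620, 25, 143, 227), (620, 22, 143, 227)]
227 [(618, 36, 144, 226), (623, 33, 159, 132), (624, 30, 162, 84), (624, 28, 161, 68), (623, 25, 160, 139), (618, 22, 143, 227)]
230 [(622, 36, 160, 133), (623, 33, 165, 61), (623, 30, 164, 64), (624, 28, 167, 62), (624, 25, 165, 59), (622, 22, 160, 75)]
233 [(622, 35, 166, 60), (623, 33, 169, 58), (624, 30, 170, 61), (624, 28, 170, 58), (623, 25, 169, 59), (622, 23, 166, 58)]
236 [(622, 35, 171, 59), (623, 3
[... 341 characters left out ...]
]
245 [(621, 35, 178, 54), (621, 33, 180, 54), (621, 30, 179, 51), (621, 28, 179, 50), (621, 26, 179, 54), (621, 23, 179, 50)]
248 [(624, 35, 192, 108), (623, 32, 189, 50), (623, 30, 188, 50), (623, 28, 188, 47), (623, 26, 189, 52), (624, 24, 192, 110)]
251 [(625, 34, 196, 106), (623, 32, 192, 52), (623, 30, 192, 49), (622, 28, 191, 45), (623, 26, 193, 55), (624, 24, 196, 104)]
254 [(625, 34, 200, 107), (683, 30, 343, 46), (623, 30, 195, 43), (623, 28, 196, 44), (623, 26, 195, 47), (624, 24, 199, 104)]
257 [(624, 34, 202, 105), (623, 32, 199, 43), (623, 30, 199, 44), (623, 28, 199, 41), (623, 26, 199, 47), (624, 24, 202, 107)]
proj tip,knobtop [[277.0, 240.3], [277.2, 261.3], [276.9, 236.1]]
```

Depth shows the knob top at z 0.179 as expected. The visible fingertips end at about 0.187 though, 16 mm behind the reported TCP instead of 22 mm ahead. I'll open and go about 36 mm lower, watching the force.

```bash
python3 -m pendant '[[[0,0,-0.5,0,0,0,0.1],[0,0,0,0,0,0,0.1],[0,0,0,0,0,0,0.1],[0,0,0,0,0,0,0.1],[0,0,0,0,0,0,0.1],[0,0,0,0,0,0,0.1],[0,0,0,0,0,0,0.1],[0,0,0,0,0,0,0.1]]]' 25
python3 - <<'E'
from h import *
c=cap('wrist'); P=cloud(c); t=c['state']['tcp_pos']; Q=P.reshape(-1,3)-t; m=(np.abs(Q[:,0])<.03)&(Q[:,2]<.04)&(np.abs(Q[:,1])<.05)
for y0 in np.arange(-.05,.05,.005):
    k=m&(Q[:,1]>y0)&(Q[:,1]<y0+.005)&(Q[:,2]>-.04)
    if k.any(): print(round(y0,3),k.sum(),'zmin rel TCP',Q[k,2].min().round(3),'x',Q[k,0].min().round(3),Q[k,0].max().round(3))
E
```

```text
time_s: 10.1
tcp_pos: [0.6124, 0.0287, 0.182]
eef_rot: [180.0, 0.0, 0.0]
contact_force: [-0.6, 0.5, 1.1]
gripper_width: 0.0476
gripper_force: 0.0
-0.05 470 zmin rel TCP -0.04 x -0.01 0.029
-0.045 532 zmin rel TCP -0.04 x -0.009 0.03
-0.04 749 zmin rel TCP -0.04 x -0.011 0.03
-0.035 860 zmin rel TCP -0.04 x -0.03 0.03
-0.03 1124 zmin rel TCP -0.04 x -0.03 0.03
-0.025 1064 zmin rel TCP -0.04 x -0.03 0.03
-0.02 780 zmin rel TCP -0.04 x -0.03 0.03
-0.015 671 zmin rel TCP -0.04 x -0.03 0.03
-0.01 804 zmin rel TCP -0.04 x -0.03 0.03
-0.005 870 zmin rel TCP -0.04 x -0.029 0.03
-0.0 857 zmin rel TCP -0.04 x -0.029 0.03
0.005 866 zmin rel TCP -0.04 x -0.03 0.03
0.01 667 zmin rel TCP -0.04 x -0.03 0.03
0.015 777 zmin rel TCP -0.04 x -0.03 0.03
0.02 963 zmin rel TCP -0.04 x -0.03 0.03
0.025 1102 zmin rel TCP -0.04 x -0.03 0.03
0.03 976 zmin rel TCP -0.04 x -0.03 0.03
0.035 782 zmin rel TCP -0.04 x -0.012 0.03
0.04 559 zmin rel TCP -0.04 x -0.01 0.03
0.045 457 zmin rel TCP -0.04 x -0.01 0.028
```

```bash
python3 -m pendant '[[[0,0,0.3,0,0,0,0.1],[0,0,0.3,0,0,0,0.1],[0,0,0.2,0,0,0,0.1],[0,0,0.2,0,0,0,0.1],[0,0,0.1,0,0,0,0.1],[0,0,0.1,0,0,0,0.1],[0,0,0,0,0,0,0.1],[0,0,0,0,0,0,0.1]]]' 25
python3 - <<'E'
from h import *
c=cap('wrist','w3.png')
E
```

```text
time_s: 10.95
tcp_pos: [0.6126, 0.0287, 0.1582]
eef_rot: [-180.0, -0.0, 0.0]
contact_force: [-0.2, 0.0, 0.5]
gripper_width: 0.0481
gripper_force: 0.0
```

View pics/w3.png

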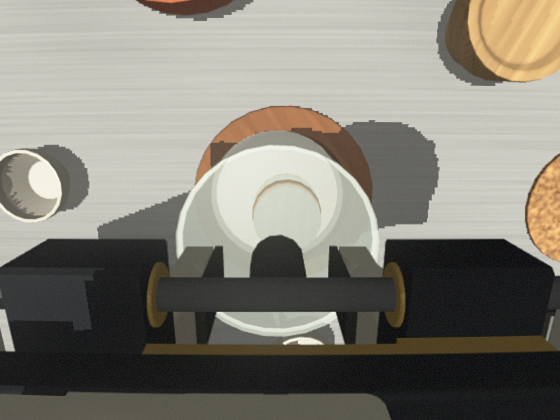

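There's no contact, and the knob (278,260) sits between the open fingers, so the tips do end about 16 mm behind the TCP. I'll go down another 20 mm and close.

```bash
python3 -m pendant '[[[0,0,0.3,0,0,0,0.1],[0,0,0.3,0,0,0,0.1],[0,0,0.2,0,0,0,0.1],[0,0,0.2,0,0,0,0.1],[0,0,0,0,0,0,-1],[0,0,0,0,0,0,-1],[0,0,0,0,0,0,-1],[0,0,0,0,0,0,-1]]]' 25 
python3 -m pendant '[[[0,0,0,0,0,0,-1],[0,0,0,0,0,0,-1],[0,0,0,0,0,0,-1],[0,0,0,0,0,0,-1],[0,0,0,0,0,0,-1],[0,0,0,0,0,0,-1],[0,0,0,0,0,0,-1],[0,0,0,0,0,0,-1]]]' 25
```

```text
time_s: 11.8
tcp_pos: [0.6125, 0.0286, 0.1383]
eef_rot: [180.0, -0.0, 0.0]
contact_force: [-0.1, -2.1, 0.2]
gripper_width: 0.0254
gripper_force: 25.0
time_s: 12.6
tcp_pos: [0.6126, 0.0286, 0.1383]
eef_rot: [180.0, -0.0, 0.0]
contact_force: [-0.3, -2.7, 4.1]
gripper_width: 0.0256
gripper_force: 25.0
```

```bash
python3 -m pendant '[[[0,0,-0.2,0,0,0,-1],[0,0,-0.5,0,0,0,-1],[0,0,-0.7,0,0,0,-1],[0,0,-0.8,0,0,0,-1],[0,0,-0.8,0,0,0,-1],[0,0,-0.8,0,0,0,-1],[0,0,-0.5,0,0,0,-1],[0,0,-0.2,0,0,0,-1]]]'
python3 - <<'E'
from h import *
c=cap('top'); p=unproj(c,[(345,240)],.004)[0]; print('mat', p)
im=rect(c,p[0],p[1],.004,.1,.001); m=(im.max(2)<75).astype(np.uint8); m=cv2.morphologyEx(m,cv2.MORPH_CLOSE,np.ones((9,9))); m=cv2.morphologyEx(m,cv2.MORPH_OPEN,np.ones((9,9)))
cs=cv2.findContours(m,0,2)[0]; (j,i),wh,a=cv2.minAreaRect(max(cs,key=cv2.contourArea)); print(p[0]+(i-100)*.001,p[1]+(j-100)*.001,wh,a)
print('board',circ(c,.605,.02,.018,.078,.02),circ(c,.605,.02,.018,.057,.02))
E
```

```text
time_s: 13.4
tcp_pos: [0.613, 0.029, 0.2299]
eef_rot: [-180.0, -0.1, 0.0]
contact_force: [-0.0, -0.4, -4.2]
gripper_width: 0.0253
gripper_force: 25.0
mat [ 0.42085595 -0.20770542  0.004     ]
0.42035595245986246 -0.20620541959759642 (127.0, 127.0) 90.0
board (array([0.6045, 0.0205]), 21.90671157836914) (array([0.62 , 0.028]), 26.707103729248047)
```

```bash
for i in 1 2; do python3 -m pendant '[[[-0.3,0.37,0,0,0,0,-1],[-0.6,0.74,0,0,0,0,-1],[-0.7,0.86,0,0,0,0,-1],[-0.7,0.86,0,0,0,0,-1],[-0.7,0.86,0,0,0,0,-1],[-0.7,0.86,0,0,0,0,-1],[-0.6,0.74,0,0,0,0,-1],[-0.47,0.6,0,0,0,0,-1]]]'|grep -E "pos|width|contact"; done
python3 -m pendant '[[[0,0,0.5,0,0,0,-1],[0,0,0.9,0,0,0,-1],[0,0,1,0,0,0,-1],[0,0,1,0,0,0,-1],[0,0,0.8,0,0,0,-1],[0,0,0.5,0,0,0,-1],[0,0,0.3,0,0,0,-1],[0,0,0,0,0,0,-1]]]'
```

```text
tcp_pos: [0.5158, -0.0906, 0.2283]
contact_force: [0.0, 0.6, -2.8]
gripper_width: 0.0255
tcp_pos: [0.4207, -0.2078, 0.2281]
contact_force: [0.9, 0.3, -3.5]
gripper_width: 0.0254
time_s: 15.85
tcp_pos: [0.4215, -0.2068, 0.1275]
eef_rot: [-180.0, 0.1, 0.0]
contact_force: [-0.8, 0.3, -3.1]
gripper_width: 0.0254
gripper_force: 25.0
```

```bash
python3 -m pendant '[[[0,0,0.05,0,0,0,-1],[0,0,0.05,0,0,0,-1],[0,0,0.05,0,0,0,-1],[0,0,0.05,0,0,0,-1],[0,0,0,0,0,0,-1],[0,0,0,0,0,0,0],[0,0,0,0,0,0,0],[0,0,0,0,0,0,0]]]' | grep -E "pos|width|contact"
python3 -m pendant '[[[0,0,-0.3,0,0,0,0],[0,0,-0.5,0,0,0,0],[0,0,-0.8,0,0,0,0],[0,0,-1,0,0,0,1],[0,0,-1,0,0,0,1],[0,0,-1,0,0,0,1],[0,0,-1,0,0,0,1],[0,0,-0.5,0,0,0,1]]]' | grep -E "pos|width|contact"
python3 - <<'E'
from h import *
c=cap('top'); s=cap('side')
print('board',circ(c,.605,.02,.018,.078,.02),circ(c,.605,.02,.018,.057,.02),'jar',circ(c,.608,.02,.068,.0255,.03))
print('jar side',circ(s,.608,.02,.068,.0255,.03),circ(s,.605,.02,.018,.078,.02))
print('cover',circ(c,.421,-.207,.129,.055,.02),circ(s,.421,-.207,.129,.055,.02))
E
```

```text
tcp_pos: [0.422, -0.207, 0.1244]
contact_force: [0.3, -0.2, 0.2]
gripper_width: 0.0417
tcp_pos: [0.4225, -0.2071, 0.2488]
contact_force: [0.0, -0.6, -1.0]
gripper_width: 0.0785
board (array([0.605, 0.02 ]), 42.855552673339844) (array([0.6065, 0.0205]), 17.95596694946289) jar (array([0.602, 0.019]), 61.002288818359375)
jar side (array([0.6265, 0.004 ]), 24.116378784179688) (array([0.5945, 0.006 ]), 24.718841552734375)
cover (array([ 0.4345, -0.2075]), 8.257859230041504) (array([ 0.418 , -0.2085]), 28.030662536621094)
```

```bash
for i in 1 2; do python3 -m pendant '[[[0.4,-0.5,0,0,0,0,1],[0.6,-0.75,0,0,0,0,1],[0.65,-0.8,0,0,0,0,1],[0.65,-0.8,0,0,0,0,1],[0.65,-0.8,0,0,0,0,1],[0.65,-0.8,0,0,0,0,1],[0.6,-0.75,0,0,0,0,1],[0.4,-0.5,0,0,0,0,1]]]'|grep -E "pos|width|contact"; done
python3 look.py jar:.602:.019:.068:.0255 board:.605:.020:.018:.078 ring:.605:.02:.018:.057 w4.png
python3 - <<'E'
from h import *
c=cap('wrist'); P=cloud(c); t=c['state']['tcp_pos']
for u,v in [(276,290),(276,345),(276,380),(150,300),(160,260),(165,250),(400,260),(50,250),(50,300),(30,242)]: print((u,v),((P[v,u]-t)*[1,-1,-1]*1000).round())
E
```

```text
tcp_pos: [0.5143, -0.0915, 0.2451]
contact_force: [0.4, -0.8, -0.5]
gripper_width: 0.0879
tcp_pos: [0.6068, 0.0227, 0.2457]
contact_force: [-0.5, 0.1, 0.8]
gripper_width: 0.0874
tcp [0.6068 0.0227 0.2457] yaw 0.05 t 19.15
jar [ 0.584 -0.004] 23.1 px [303. 207.] | tool units x -1.14 y 1.34
board [0.6085 0.023 ] 53.3 px [276. 173.] | tool units x 0.09 y -0.01
ring [0.608 0.023] 23.0 px [276. 174.] | tool units x 0.06 y -0.01
(276, 290) [ 31.  -1. -95.]
(276, 345) [  23.   -1. -104.]
(276, 380) [  26.   -1. -118.]
(150, 300) [ 29. -29. -96.]
(160, 260) [ 11. -48. -31.]
(165, 250) [ 12. -48. -23.]
(400, 260) [ 12.  50. -33.]
(50, 250) [ 39. -54. -92.]
(50, 300) [  33.  -48. -103.]
(30, 242) [ 39. -62. -86.]
```

View pics/w4.png

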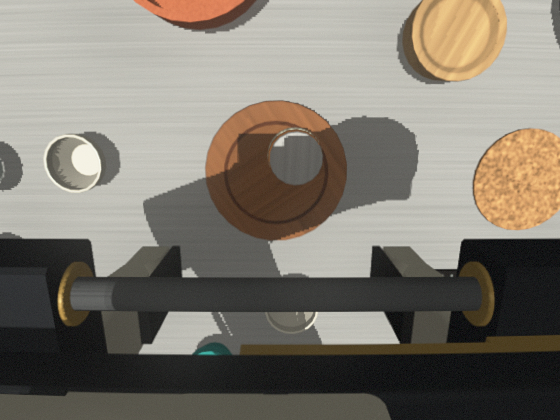

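The wrist view shows the jar cap at (296,157), board centred at (276,171) and coaster at about (523,179). I'll refine the jar and coaster around those pixels.

```bash
cat > lp.py <<'E'
# lp.py name:u:v:z:rad[:sign] -- as look.py, but start pixel
import sys; from h import *
c=cap('wrist'); t=c['state']['tcp_pos']; print('tcp',t.round(4),'yaw',c['state']['eef_rot'][2].round(2))
for a in sys.argv[1:]:
    n,u,v,z,rad,*sg=a.split(':'); z=float(z); p=unproj(c,[(float(u),float(v))],z)[0]
    q,s=circ(c,p[0],p[1],z,float(rad),.015,sign=int(sg[0]) if sg else 0)
    d=q-t[:2]; print(n,p[:2].round(4),q.round(4),round(s,1),'px',proj(c,[[*q,z]])[0].round(),'| tool units x %.2f y %.2f'%(d[0]/.02,-d[1]/.02))
E
python3 lp.py jar:296:157:.068:.0255 coaster:523:179:.005:.06
```

```text
tcp [0.6066 0.0226 0.2454] yaw 0.07
jar [0.6326 0.0039] [0.6311 0.0044] 41.7 px [295. 159.] | tool units x 1.22 y 0.91
coaster [ 0.6003 -0.2625] [ 0.5988 -0.262 ] 37.1 px [522. 180.] | tool units x -0.39 y 14.23
```

```bash
python3 -m pendant '[[[0.61,0.45,0.4,0,0,0,1],[0.61,0.46,0.8,0,0,0,1],[0,0,1,0,0,0,1],[0,0,1,0,0,0,1],[0,0,1,0,0,0,1],[0,0,1,0,0,0,1],[0,0,1,0,0,0,1],[0,0,1,0,0,0,1]]]' 20|grep -E "pos|width|contact"
python3 -m pendant '[[[0,0,1,0,0,0,1],[0,0,1,0,0,0,1],[0,0,0.9,0,0,0,1],[0,0,0.8,0,0,0,1],[0,0,0.5,0,0,0,1],[0,0,0.3,0,0,0,1],[0,0,0,0,0,0,1],[0,0,0,0,0,0,-1]]]'|grep -E "pos|width|contact"
python3 -m pendant '[[[0,0,0,0,0,0,-1],[0,0,0,0,0,0,-1],[0,0,0,0,0,0,-1],[0,0,0,0,0,0,-1],[0,0,0,0,0,0,-1],[0,0,0,0,0,0,-1],[0,0,0,0,0,0,-1],[0,0,0,0,0,0,-1]]]'
```

```text
tcp_pos: [0.6298, 0.0014, 0.0999]
contact_force: [0.3, -0.6, 0.0]
gripper_width: 0.0876
tcp_pos: [0.6305, 0.0028, 0.0124]
contact_force: [1.2, 0.3, -0.4]
gripper_width: 0.0833
time_s: 21.7
tcp_pos: [0.6302, 0.0031, 0.0124]
eef_rot: [-180.0, -0.0, 0.0]
contact_force: [-2.6, 0.8, 6.0]
gripper_width: 0.0535
gripper_force: 20.0
```

```bash
python3 -m pendant '[[[0,0,-0.2,0,0,0,-1],[0,0,-0.5,0,0,0,-1],[0,0,-0.8,0,0,0,-1],[0,0,-0.8,0,0,0,-1],[0,0,-0.5,0,0,0,-1],[0,0,-0.2,0,0,0,-1],[-0.1,0.3,0,0,0,0,-1],[-0.1,0.6,0,0,0,0,-1]]]'|grep -E "pos|width|contact"
python3 -m pendant '[[[-0.1,0.8,0,0,0,0,-1],[-0.1,0.9,0,0,0,0,-1],[-0.1,0.9,0,0,0,0,-1],[-0.1,0.9,0,0,0,0,-1],[-0.1,0.9,0,0,0,0,-1],[-0.1,0.9,0,0,0,0,-1],[-0.1,0.9,0,0,0,0,-1],[-0.1,0.9,0,0,0,0,-1]]]'|grep -E "pos|width|contact"
python3 -m pendant '[[[-0.1,0.9,0,0,0,0,-1],[-0.1,0.9,0,0,0,0,-1],[-0.1,0.9,0,0,0,0,-1],[-0.1,0.9,0,0,0,0,-1],[-0.1,0.8,0,0,0,0,-1],[-0.06,0.5,0,0,0,0,-1],[0,0.3,0,0,0,0,-1],[0,0,0,0,0,0,-1]]]'|grep -E "pos|width|contact"
python3 lp.py coaster:275:175:.005:.06
```

```text
tcp_pos: [0.6254, -0.0152, 0.0714]
contact_force: [0.6, -0.2, -2.6]
gripper_width: 0.0536
tcp_pos: [0.6099, -0.1586, 0.0721]
contact_force: [0.6, -0.1, -1.8]
gripper_width: 0.0539
tcp_pos: [0.5988, -0.2617, 0.072]
contact_force: [-0.6, 0.0, -1.9]
gripper_width: 0.0538
tcp [ 0.5988 -0.2617  0.072 ] yaw -0.03
coaster [ 0.6275 -0.2607] [ 0.6365 -0.2522] 4.4 px [262. 161.] | tool units x 1.88 y -0.48
```

Positioned over the coaster. Lower by 73 mm, release, retract.

```bash
python3 -m pendant '[[[0,0,0.4,0,0,0,-1],[0,0,0.8,0,0,0,-1],[0,0,0.9,0,0,0,-1],[0,0,0.7,0,0,0,-1],[0,0,0.4,0,0,0,-1],[0,0,0.2,0,0,0,-1],[0,0,0.1,0,0,0,-1],[0,0,0.1,0,0,0,-1]]]'|grep -E "pos|width|contact"
python3 -m pendant '[[[0,0,0.05,0,0,0,-1],[0,0,0,0,0,0,-1],[0,0,0,0,0,0,0.6],[0,0,0,0,0,0,0.6],[0,0,0,0,0,0,0.6],[0,0,0,0,0,0,0.6],[0,0,-0.5,0,0,0,0.6],[0,0,-1,0,0,0,0.6]]]'|grep -E "pos|width|contact"
python3 -m pendant '[[[0,0,-1,0,0,0,0.8],[0,0,-1,0,0,0,0.8],[0,0,-1,0,0,0,0.8],[0,0,-1,0,0,0,0.8],[0,0,-1,0,0,0,0.8],[0,0,-1,0,0,0,0.8],[0,0,-1,0,0,0,0.8],[0,0,0,0,0,0,0.8]]]'|grep -E "pos|width|contact"
python3 - <<'E'
from h import *
c=cap('top')
for n,x,y in [('b0',.6208,.2348),('b1',.5013,.3559),('b2',.4373,.2006),('b3',.4498,.0038),('b4',.4859,-.3986)]: print(n,circ(c,x,y,.036,.031,.02,sign=1))
w=cap('wrist'); print('jar',circ(w,.599,-.262,.055,.0255,.025),'coaster',circ(w,.599,-.262,.005,.06,.02))
E
```

```text
tcp_pos: [0.5994, -0.2612, 0.0005]
contact_force: [-0.2, 0.0, -2.2]
gripper_width: 0.0537
tcp_pos: [0.5978, -0.2608, 0.0284]
contact_force: [0.5, -1.0, 0.0]
gripper_width: 0.0698
tcp_pos: [0.6006, -0.2617, 0.1735]
contact_force: [-1.1, 0.2, 0.9]
gripper_width: 0.0789
b0 (array([0.6208, 0.2348]), 33.507450103759766)
b1 (array([0.5013, 0.3559]), 32.101295471191406)
b2 (array([0.4373, 0.2011]), 34.877723693847656)
b3 (array([ 0.4413, -0.0102]), 21.958892822265625)
b4 (array([ 0.4859, -0.3986]), 28.860958099365234)
jar (array([ 0.605, -0.237]), 17.242612838745117) coaster (array([ 0.599 , -0.2645]), 22.842329025268555)
```

```bash
python3 -m pendant '[[[-0.5,0.6,-0.1,0,0,0,1],[-0.8,0.95,-0.2,0,0,0,1],[-0.8,0.95,-0.2,0,0,0,1],[-0.8,0.95,-0.2,0,0,0,1],[-0.8,0.95,-0.2,0,0,0,1],[-0.8,0.95,-0.1,0,0,0,1],[-0.8,0.95,0,0,0,0,1],[-0.45,0.6,0,0,0,0,1]]]' 20|grep -E "pos|width|contact"
python3 -m pendant '[[[0,0,0,0,0,0,1],[0,0,0,0,0,0,1],[0,0,0,0,0,0,1],[0,0,0,0,0,0,1],[0,0,0,0,0,0,1],[0,0,0,0,0,0,1],[0,0,0,0,0,0,1],[0,0,0,0,0,0,1]]]' 20|grep -E "pos|width|contact"
python3 look.py b4:.486:-.399:.036:.031:1 in4:.486:-.399:.036:.028:-1 w5.png
```

```text
tcp_pos: [0.4818, -0.4003, 0.1885]
contact_force: [-0.0, 0.3, -0.6]
gripper_width: 0.0876
tcp_pos: [0.484, -0.3989, 0.1891]
contact_force: [0.2, -0.2, -0.8]
gripper_width: 0.0878
tcp [ 0.484  -0.3989  0.1891] yaw 0.02 t 28.25
b4 [ 0.4845 -0.374 ] 9.0 px [248. 189.] | tool units x 0.02 y -1.25
in4 [ 0.4865 -0.396 ] 31.6 px [273. 187.] | tool units x 0.12 y -0.15
```

View pics/w5.png

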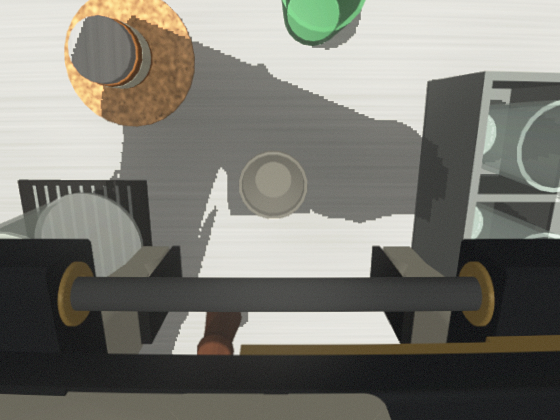

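The bowl rim is centred at (273,186) and the jar stands upright on the coaster at top left. Descend and grip.

```bash
python3 -m pendant '[[[0.14,-0.15,0.5,0,0,0,1],[0,0,1,0,0,0,1],[0,0,1,0,0,0,1],[0,0,1,0,0,0,1],[0,0,1,0,0,0,1],[0,0,1,0,0,0,1],[0,0,1,0,0,0,1],[0,0,1,0,0,0,1]]]' 12|grep -E "pos|width|contact"
python3 -m pendant '[[[0,0,0.8,0,0,0,1],[0,0,0.5,0,0,0,1],[0,0,0.25,0,0,0,1],[0,0,0.1,0,0,0,1],[0,0,0,0,0,0,-1],[0,0,0,0,0,0,-1],[0,0,0,0,0,0,-1],[0,0,0,0,0,0,-1]]]'|grep -E "pos|width|contact"
python3 -m pendant '[[[0,0,0,0,0,0,-1],[0,0,0,0,0,0,-1],[0,0,0,0,0,0,-1],[0,0,-0.2,0,0,0,-1],[0,0,-0.5,0,0,0,-1],[0,0,-0.8,0,0,0,-1],[0,0,-1,0,0,0,-1],[0,0,-1,0,0,0,-1]]]'
```

```text
tcp_pos: [0.4865, -0.3957, 0.0375]
contact_force: [0.5, -0.2, 0.5]
gripper_width: 0.0877
tcp_pos: [0.487, -0.3962, 0.0066]
contact_force: [-0.3, 0.9, 2.7]
gripper_width: 0.0622
time_s: 30.7
tcp_pos: [0.4864, -0.396, 0.077]
eef_rot: [-180.0, 0.0, 0.0]
contact_force: [-0.1, 0.4, -0.4]
gripper_width: 0.0618
gripper_force: 12.0
```

```bash
python3 -m pendant '[[[0.1,-0.7,-1,0,0,0,-1],[0.1,-0.7,-1,0,0,0,-1],[0.1,-0.7,-1,0,0,0,-1],[0.1,-0.7,-1,0,0,0,-1],[0.1,-0.7,-1,0,0,0,-1],[0.1,-0.7,-1,0,0,0,-1],[0.3,-0.95,0,0,0,0,-1],[0.3,-0.95,0,0,0,0,-1]]]'|grep -E "pos|width|contact"
python3 -m pendant '[[[0.32,-0.95,0,0,0,0,-1],[0.32,-0.95,0,0,0,0,-1],[0.32,-0.95,0,0,0,0,-1],[0.32,-0.95,0,0,0,0,-1],[0.32,-0.95,0,0,0,0,-1],[0.32,-0.95,0,0,0,0,-1],[0.32,-0.95,0,0,0,0,-1],[0.32,-0.95,0,0,0,0,-1]]]'|grep -E "pos|width|contact"
python3 -m pendant '[[[0.3,-1,0,0,0,0,-1],[0.3,-1,0,0,0,0,-1],[0.3,-1,0,0,0,0,-1],[0.3,-1,0,0,0,0,-1],[0.3,-1,0,0,0,0,-1],[0.3,-1,0,0,0,0,-1],[0.3,-0.8,0,0,0,0,-1],[0.2,-0.4,0,0,0,0,-1]]]'|grep -E "pos|width|contact"
python3 look.py board:.607:.022:.018:.078  ring:.607:.022:.018:.057 bowl:.607:.022:.220:.031
```

```text
tcp_pos: [0.5109, -0.2735, 0.1975]
contact_force: [0.6, 0.2, -0.9]
gripper_width: 0.0619
tcp_pos: [0.5618, -0.1212, 0.1966]
contact_force: [0.7, -0.5, -0.8]
gripper_width: 0.0617
tcp_pos: [0.6082, 0.0231, 0.1963]
contact_force: [0.4, -0.3, -1.0]
gripper_width: 0.0618
tcp [0.6082 0.0231 0.1963] yaw 0.06 t 33.1
board [0.608 0.023] 45.3 px [276. 184.] | tool units x -0.01 y 0.01
ring [0.608 0.023] 26.5 px [276. 184.] | tool units x -0.01 y 0.01
bowl [ 0.604 -0.003] 24.1 px [337. 285.] | tool units x -0.21 y 1.31
```

```bash
python3 -m pendant '[[[0,0,0.5,0,0,0,-1],[0,0,1,0,0,0,-1],[0,0,1,0,0,0,-1],[0,0,1,0,0,0,-1],[0,0,1,0,0,0,-1],[0,0,1,0,0,0,-1],[0,0,1,0,0,0,-1],[0,0,0.8,0,0,0,-1]]]'|grep -E "pos|width|contact"
python3 -m pendant '[[[0,0,0.6,0,0,0,-1],[0,0,0.3,0,0,0,-1],[0,0,0.2,0,0,0,-1],[0,0,0.1,0,0,0,-1],[0,0,0.1,0,0,0,-1],[0,0,0,0,0,0,-1],[0,0,0,0,0,0,-1],[0,0,0,0,0,0,-1]]]'|grep -E "pos|width|contact"
```

```text
tcp_pos: [0.6066, 0.0207, 0.0482]
contact_force: [-0.3, 0.4, -1.3]
gripper_width: 0.0622
tcp_pos: [0.6083, 0.0221, 0.0246]
contact_force: [-0.4, 0.3, 2.8]
gripper_width: 0.0619
```

```bash
python3 -m pendant '[[[0,0,0,0,0,0,0.8],[0,0,0,0,0,0,0.8],[0,0,0,0,0,0,0.8],[0,0,-0.3,0,0,0,0.8],[0,0,-0.6,0,0,0,0.8],[0,0,-1,0,0,0,0.8],[0,0,-1,0,0,0,1],[0,0,-1,0,0,0,1]]]'|grep -E "pos|width|contact"
python3 -m pendant '[[[-0.4,0.1,-1,0,0,0,1],[-0.8,0.15,-1,0,0,0,1],[-1,0.15,-1,0,0,0,1],[-1,0.15,-1,0,0,0,1],[-1,0.15,-0.5,0,0,0,1],[-1,0.15,0,0,0,0,1],[-1,0.1,0,0,0,0,1],[-0.8,0,0,0,0,0,1]]]'|grep -E "pos|width|contact"
python3 -m pendant '[[[-0.5,0,0,0,0,0,1],[-0.3,0,0,0,0,0,1],[0,0,0,0,0,0,1],[0,0,0,0,0,0,1],[0,0,0,0,0,0,1],[0,0,0,0,0,0,1],[0,0,0,0,0,0,1],[0,0,0,0,0,0,1]]]'|grep -E "pos|width|contact"
python3 look.py out:.450:.004:.036:.031:1 in:.45:.004:.036:.028:-1 w6.png
```

```text
tcp_pos: [0.608, 0.0219, 0.104]
contact_force: [0.8, 1.0, 0.2]
gripper_width: 0.0867
tcp_pos: [0.4669, 0.0027, 0.1933]
contact_force: [-0.2, 0.2, -0.9]
gripper_width: 0.0878
tcp_pos: [0.4519, 0.0029, 0.1919]
contact_force: [-0.1, -0.4, -0.4]
gripper_width: 0.0874
tcp [0.4519 0.0029 0.1919] yaw -0.0 t 37.15
out [0.4515 0.005 ] 20.3 px [274. 189.] | tool units x -0.02 y -0.11
in [0.473  0.0185] 23.9 px [259. 166.] | tool units x 1.05 y -0.78
```

View pics/w6.png

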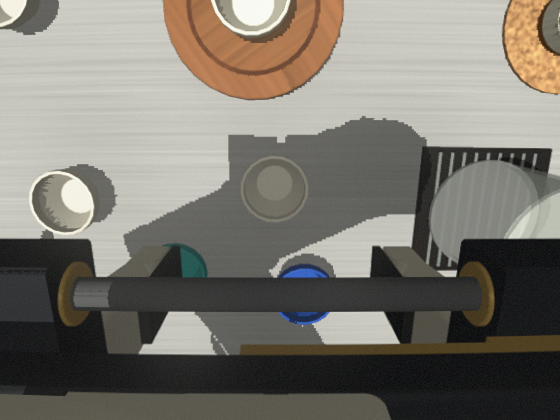

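Bowl rim is at (274,189), matching the "out" fit; bowl 1 sits within the ring on the board. Grip this one.

```bash
python3 -m pendant '[[[0,-0.11,0.6,0,0,0,1],[0,0,1,0,0,0,1],[0,0,1,0,0,0,1],[0,0,1,0,0,0,1],[0,0,1,0,0,0,1],[0,0,1,0,0,0,1],[0,0,1,0,0,0,1],[0,0,1,0,0,0,1]]]' 12|grep -E "pos|width|contact"
python3 -m pendant '[[[0,0,0.8,0,0,0,1],[0,0,0.5,0,0,0,1],[0,0,0.25,0,0,0,1],[0,0,0.12,0,0,0,1],[0,0,0,0,0,0,-1],[0,0,0,0,0,0,-1],[0,0,0,0,0,0,-1],[0,0,0,0,0,0,-1]]]'|grep -E "pos|width|contact"
python3 -m pendant '[[[0,0,0,0,0,0,-1],[0,0,0,0,0,0,-1],[0,0,0,0,0,0,-1],[0,0,-0.2,0,0,0,-1],[0,0,-0.5,0,0,0,-1],[0,0,-0.8,0,0,0,-1],[0,0,-1,0,0,0,-1],[0,0,-1,0,0,0,-1]]]'
```

```text
tcp_pos: [0.4514, 0.0051, 0.0386]
contact_force: [0.3, -0.5, -0.1]
gripper_width: 0.0874
tcp_pos: [0.4521, 0.0052, 0.0071]
contact_force: [-0.6, -0.2, 1.5]
gripper_width: 0.0611
time_s: 39.6
tcp_pos: [0.4516, 0.005, 0.0779]
eef_rot: [180.0, 0.0, 0.0]
contact_force: [0.6, 0.0, -1.1]
gripper_width: 0.0609
gripper_force: 12.0
```

```bash
python3 -m pendant '[[[0.4,-0.1,-0.9,0,0,0,-1],[0.8,-0.1,-0.9,0,0,0,-1],[1,-0.1,-0.9,0,0,0,-1],[1,-0.1,-0.9,0,0,0,-1],[1,-0.1,0,0,0,0,-1],[1,-0.1,0,0,0,0,-1],[1,-0.1,0,0,0,0,-1],[0.8,-0.1,0,0,0,0,-1]]]'|grep -E "pos|width|contact"
python3 -m pendant '[[[0.5,-0.07,0,0,0,0,-1],[0.32,0,0,0,0,0,-1],[0,0,0.4,0,0,0,-1],[0,0,0.8,0,0,0,-1],[0,0,0.8,0,0,0,-1],[0,0,0.8,0,0,0,-1],[0,0,0.8,0,0,0,-1],[0,0,0.6,0,0,0,-1]]]'|grep -E "pos|width|contact"
```

```text
tcp_pos: [0.5926, 0.0211, 0.1492]
contact_force: [0.5, 0.1, -0.3]
gripper_width: 0.0608
tcp_pos: [0.6069, 0.0223, 0.0634]
contact_force: [0.7, 0.1, -1.1]
gripper_width: 0.0613
```

```bash
python3 -m pendant '[[[0,0,0.4,0,0,0,-1],[0,0,0.25,0,0,0,-1],[0,0,0.15,0,0,0,-1],[0,0,0.1,0,0,0,-1],[0,0,0.05,0,0,0,-1],[0,0,0.05,0,0,0,-1],[0,0,0,0,0,0,-1],[0,0,0,0,0,0,-1]]]'|grep -E "pos|width|contact"
```

```text
tcp_pos: [0.6085, 0.0226, 0.0449]
contact_force: [1.6, 0.0, -0.0]
gripper_width: 0.0614
```

```bash
python3 -m pendant '[[[0,0,0.05,0,0,0,-1],[0,0,0,0,0,0,0.8],[0,0,0,0,0,0,0.8],[0,0,0,0,0,0,0.8],[0,0,-0.3,0,0,0,0.8],[0,0,-0.6,0,0,0,0.8],[0,0,-1,0,0,0,0.8],[0,0,-1,0,0,0,1]]]'|grep -E "pos|width|contact"
python3 -m pendant '[[[-0.2,-0.2,-1,0,0,0,1],[-0.6,-0.6,-1,0,0,0,1],[-1,-1,-1,0,0,0,1],[-1,-1,-1,0,0,0,1],[-1,-1,-0.7,0,0,0,1],[-1,-1,0,0,0,0,1],[-1,-1,0,0,0,0,1],[-1,-1,0,0,0,0,1]]]'|grep -E "pos|width|contact"
python3 -m pendant '[[[-0.9,-1,0,0,0,0,1],[-0.5,-0.7,0,0,0,0,1],[-0.3,-0.4,0,0,0,0,1],[0,0,0,0,0,0,1],[0,0,0,0,0,0,1],[0,0,0,0,0,0,1],[0,0,0,0,0,0,1],[0,0,0,0,0,0,1]]]'|grep -E "pos|width|contact"
python3 look.py out:.437:.201:.036:.031:1 in:.437:.201:.036:.028:-1 w7.png
```

```text
tcp_pos: [0.6083, 0.0225, 0.1032]
contact_force: [1.2, 0.5, -0.6]
gripper_width: 0.0828
tcp_pos: [0.4715, 0.1593, 0.1971]
contact_force: [-0.4, 0.2, 0.5]
gripper_width: 0.0876
tcp_pos: [0.4385, 0.2, 0.1955]
contact_force: [0.6, 0.0, -0.0]
gripper_width: 0.0882
tcp [0.4385 0.2    0.1955] yaw -0.04 t 44.4
out [0.4385 0.2025] 14.3 px [273. 188.] | tool units x 0.00 y -0.12
in [0.459  0.2145] 27.4 px [260. 166.] | tool units x 1.03 y -0.72
```

View pics/w7.png

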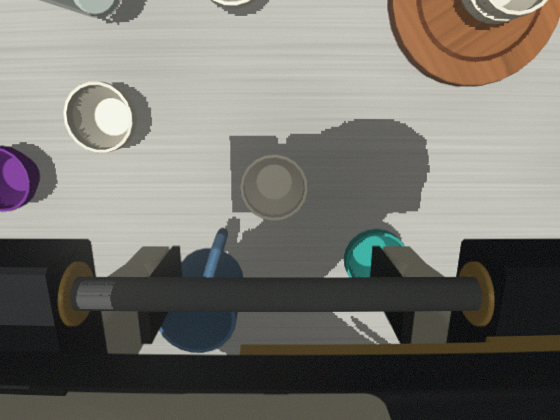

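The bowl rim is at (274,187), but the mug handle (222,240) is close to the left finger. I'll turn the gripper 25° clockwise on the way down.

```bash
python3 -m pendant '[[[0,-0.12,0,0,0,1,1],[0,0,0,0,0,1,1],[0,0,0.5,0,0,1,1],[0,0,0.5,0,0,1,1],[0,0,1,0,0,1,1],[0,0,1,0,0,1,1],[0,0,1,0,0,0.25,1],[0,0,1,0,0,0,1]]]' 12|grep -E "pos|width|contact|rot"
python3 -m pendant '[[[0,0,1,0,0,0,1],[0,0,1,0,0,0,1],[0,0,1,0,0,0,1],[0,0,0.8,0,0,0,1],[0,0,0.4,0,0,0,1],[0,0,0.2,0,0,0,1],[0,0,0.05,0,0,0,1],[0,0,0,0,0,0,-1]]]'|grep -E "pos|width|contact"
python3 -m pendant '[[[0,0,0,0,0,0,-1],[0,0,0,0,0,0,-1],[0,0,0,0,0,0,-1],[0,0,0,0,0,0,-1],[0,0,0,0,0,0,-1],[0,0,0,0,0,0,-1],[0,0,-0.2,0,0,0,-1],[0,0,-0.5,0,0,0,-1]]]'
```

```text
tcp_pos: [0.4384, 0.2027, 0.0949]
eef_rot: [-180.0, -0.0, -25.0]
contact_force: [-0.1, -0.3, -0.2]
gripper_width: 0.0876
tcp_pos: [0.4385, 0.2032, 0.0071]
contact_force: [0.6, 0.6, 0.1]
gripper_width: 0.0837
time_s: 46.85
tcp_pos: [0.4376, 0.2024, 0.0203]
eef_rot: [179.9, 0.0, -25.0]
contact_force: [-1.1, -0.6, -1.0]
gripper_width: 0.0624
gripper_force: 12.0
```

```bash
python3 -m pendant '[[[0,0,-0.8,0,0,-0.4,-1],[0,0,-1,0,0,-0.9,-1],[0,0,-1,0,0,-1,-1],[0,0,-1,0,0,-1,-1],[0,0,-1,0,0,-1,-1],[0,0,-1,0,0,-1,-1],[0,0,-1,0,0,-0.75,-1],[0,0,-0.2,0,0,-0.2,-1]]]'|grep -E "pos|width|contact|rot"
python3 -m pendant '[[[0.4,0.4,0,0,0,0,-1],[0.9,0.95,0,0,0,0,-1],[0.9,0.95,0,0,0,0,-1],[0.9,0.95,0,0,0,0,-1],[0.9,0.95,0,0,0,0,-1],[0.9,0.95,0,0,0,0,-1],[0.9,0.95,0,0,0,0,-1],[0.9,0.95,0,0,0,0,-1]]]'|grep -E "pos|width|contact"
python3 -m pendant '[[[0.9,0.95,0,0,0,0,-1],[0.6,0.65,0,0,0,0,-1],[0.3,0.35,0,0,0,0,-1],[0,0,0,0,0,0,-1],[0,0,0.5,0,0,0,-1],[0,0,0.8,0,0,0,-1],[0,0,0.8,0,0,0,-1],[0,0,0.6,0,0,0,-1]]]'|grep -E "pos|width|contact"
```

```text
tcp_pos: [0.4392, 0.2037, 0.1635]
eef_rot: [-179.8, -0.2, 0.1]
contact_force: [-0.5, 1.3, -1.3]
gripper_width: 0.0622
tcp_pos: [0.5724, 0.0602, 0.1593]
contact_force: [-0.6, 0.0, -0.5]
gripper_width: 0.0623
tcp_pos: [0.607, 0.0238, 0.1053]
contact_force: [-0.4, -1.9, -1.0]
gripper_width: 0.0622
```

```bash
python3 -m pendant '[[[0.04,0.04,0.6,0,0,0,-1],[0,0,0.6,0,0,0,-1],[0,0,0.4,0,0,0,-1],[0,0,0.25,0,0,0,-1],[0,0,0.15,0,0,0,-1],[0,0,0.05,0,0,0,-1],[0,0,0,0,0,0,-1],[0,0,0,0,0,0,-1]]]'|grep -E "pos|width|contact"
```

```text
tcp_pos: [0.6093, 0.0222, 0.0661]
contact_force: [0.3, 0.5, -0.9]
gripper_width: 0.0621
```

```bash
python3 -m pendant '[[[0,0,0.06,0,0,0,-1],[0,0,0.05,0,0,0,-1],[0,0,0,0,0,0,-1],[0,0,0,0,0,0,-1],[0,0,0,0,0,0,-1],[0,0,0,0,0,0,-1],[0,0,0,0,0,0,-1],[0,0,0,0,0,0,-1]]]'|grep -E "pos|width|contact"
python3 -m pendant '[[[0,0,0.03,0,0,0,-1],[0,0,0,0,0,0,0.8],[0,0,0,0,0,0,0.8],[0,0,0,0,0,0,0.8],[0,0,-0.3,0,0,0,0.8],[0,0,-0.6,0,0,0,0.8],[0,0,-1,0,0,0,0.8],[0,0,-1,0,0,0,1]]]'|grep -E "pos|width|contact"
python3 -m pendant '[[[0,-0.3,-1,0,0,0,1],[0.1,-0.6,-1,0,0,0,1],[0.1,-1,-1,0,0,0,1],[0.1,-1,-0.6,0,0,0,1],[0.1,-1,0,0,0,0,1],[0.1,-1,0,0,0,0,1],[0.1,-1,0,0,0,0,1],[0,-1,0,0,0,0,1]]]'|grep -E "pos|width|contact"
python3 -m pendant '[[[0,-1,0,0,0,0,1],[0,-1,0,0,0,0,1],[0,-0.9,0,0,0,0,1],[0,-0.5,0,0,0,0,1],[0,-0.3,0,0,0,0,1],[0,0,0,0,0,0,1],[0,0,0,0,0,0,1],[0,0,0,0,0,0,1]]]'|grep -E "pos|width|contact"
python3 look.py out:.621:.235:.036:.031:1 in:.621:.235:.036:.028:-1 w8.png
```

```text
tcp_pos: [0.6092, 0.0221, 0.0636]
contact_force: [-0.5, -0.3, 4.1]
gripper_width: 0.0625
tcp_pos: [0.6091, 0.0221, 0.1223]
contact_force: [-0.1, -0.3, 0.3]
gripper_width: 0.083
tcp_pos: [0.6207, 0.1618, 0.1915]
contact_force: [0.6, -0.1, -0.1]
gripper_width: 0.0875
tcp_pos: [0.621, 0.2334, 0.193]
contact_force: [0.5, -0.2, -0.4]
gripper_width: 0.0875
tcp [0.621  0.2334 0.193 ] yaw -0.03 t 53.25
out [0.622  0.2365] 19.4 px [273. 188.] | tool units x 0.05 y -0.15
in [0.6405 0.248 ] 24.2 px [260. 167.] | tool units x 0.97 y -0.73
```

View pics/w8.png

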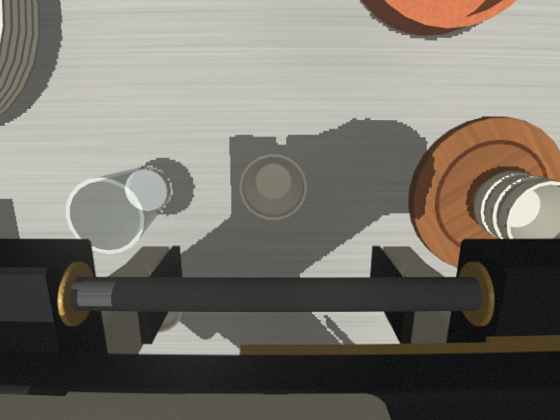

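Bowl at (273,187), with three bowls nested on the board. The tumbler at (148,190) is close to the left end of the gripper body, so I'll turn 90° before descending.

```bash
python3 -m pendant '[[[0.05,-0.15,0,0,0,0.5,1],[0,0,0,0,0,1,1],[0,0,0,0,0,1,1],[0,0,0,0,0,1,1],[0,0,0,0,0,1,1],[0,0,0,0,0,1,1],[0,0,0,0,0,1,1],[0,0,0,0,0,1,1]]]' 12|grep -E "pos|rot"
python3 -m pendant '[[[0,0,0,0,0,1,1],[0,0,0,0,0,1,1],[0,0,0,0,0,1,1],[0,0,0,0,0,1,1],[0,0,0,0,0,1,1],[0,0,0,0,0,1,1],[0,0,0,0,0,1,1],[0,0,0,0,0,1,1]]]' 12|grep -E "pos|rot"
python3 -m pendant '[[[0,0,0.3,0,0,1,1],[0,0,0.6,0,0,1,1],[0,0,0.8,0,0,1,1],[0,0,0.9,0,0,1,1],[0,0,1,0,0,1,1],[0,0,1,0,0,1,1],[0,0,1,0,0,1,1],[0,0,1,0,0,0,1]]]' 12|grep -E "pos|rot"
```

```text
tcp_pos: [0.6221, 0.2365, 0.193]
eef_rot: [-180.0, -0.0, -30.2]
tcp_pos: [0.6221, 0.2365, 0.193]
eef_rot: [-180.0, -0.0, -62.2]
tcp_pos: [0.6222, 0.2366, 0.0603]
eef_rot: [-180.0, 0.0, -90.2]
```

```bash
python3 lp.py out:275:200:.036:.031:1 out2:275:190:.036:.031:1
```

```text
tcp [0.6222 0.2366 0.0603] yaw -90.17
out [0.6231 0.2153] [0.6381 0.2303] 17.3 px [248. 226.] | tool units x 0.80 y 0.31
out2 [0.6231 0.2098] [0.6136 0.2133] 7.7 px [293. 196.] | tool units x -0.43 y 1.16
```

```bash
python3 -m pendant '[[[0,0,0.9,0,0,0,1],[0,0,0.8,0,0,0,1],[0,0,0.5,0,0,0,1],[0,0,0.3,0,0,0,1],[0,0,0.15,0,0,0,1],[0,0,0,0,0,0,1],[0,0,0,0,0,0,-1],[0,0,0,0,0,0,-1]]]' 12|grep -E "pos|width|contact"
python3 -m pendant '[[[0,0,0,0,0,0,-1],[0,0,0,0,0,0,-1],[0,0,0,0,0,0,-1],[0,0,0,0,0,0,-1],[0,0,0,0,0,0,-1],[0,0,-0.2,0,0,0,-1],[0,0,-0.5,0,0,0,-1],[0,0,-0.8,0,0,0,-1]]]'
python3 -m pendant '[[[0,0,-1,0,0,0,-1],[0,0,-1,0,0,0,-1],[0,0,-1,0,0,0,-1],[0,0,-1,0,0,0,-1],[0,0,-1,0,0,0,-1],[0,0,-1,0,0,0,-1],[0,0,-1,0,0,0,-1],[0,0,-0.3,0,0,0,-1]]]'|grep -E "pos|width|contact"
```

```text
tcp_pos: [0.6224, 0.2374, 0.0086]
contact_force: [0.2, 0.5, -0.4]
gripper_width: 0.0769
time_s: 57.35
tcp_pos: [0.6213, 0.2366, 0.0375]
eef_rot: [179.9, -0.1, -90.0]
contact_force: [0.9, 0.0, -0.6]
gripper_width: 0.0622
gripper_force: 12.0
tcp_pos: [0.623, 0.2376, 0.187]
contact_force: [-0.4, 0.5, -0.1]
gripper_width: 0.0618
```

```bash
python3 -m pendant '[[[0.4,0.1,0,0,0,0,-1],[0.8,0.1,0,0,0,0,-1],[1,0.1,0,0,0,0,-1],[1,0.1,0,0,0,0,-1],[1,0.1,0,0,0,0,-1],[1,0.1,0,0,0,0,-1],[1,0.08,0,0,0,0,-1],[1,0,0,0,0,0,-1]]]'|grep -E "pos|width|contact"
python3 -m pendant '[[[1,0,0,0,0,0,-1],[1,0,0,0,0,0,-1],[0.8,0,0,0,0,0,-1],[0.5,0,0,0,0,0,-1],[0.22,0,0,0,0,0,-1],[0,0,0,0,0,0,-1],[0,0,0.4,0,0,0,-1],[0,0,0.8,0,0,0,-1]]]'|grep -E "pos|width|contact|rot"
python3 - <<'E'
from h import *
c=cap('top'); w=cap('side')
for s in (c,): print('b1',circ(s,.5013,.3559,.036,.031,.03,sign=1))
E
```

```text
tcp_pos: [0.6081, 0.0912, 0.184]
contact_force: [0.3, 0.1, 0.4]
gripper_width: 0.062
tcp_pos: [0.6093, 0.0236, 0.1603]
eef_rot: [-179.9, 0.0, -89.9]
contact_force: [0.2, -0.2, -1.4]
gripper_width: 0.0619
b1 (array([0.5093, 0.3269]), 0.7474535703659058)
```

```bash
python3 -m pendant '[[[0.05,0,0.8,0,0,0,-1],[0,0,0.8,0,0,0,-1],[0,0,0.8,0,0,0,-1],[0,0,0.6,0,0,0,-1],[0,0,0.4,0,0,0,-1],[0,0,0.2,0,0,0,-1],[0,0,0.1,0,0,0,-1],[0,0,0,0,0,0,-1]]]'|grep -E "pos|width|contact"
```

```text
tcp_pos: [0.6087, 0.0219, 0.0862]
contact_force: [-0.3, 0.1, -1.2]
gripper_width: 0.0618
```

```bash
python3 -m pendant '[[[0,0,0.05,0,0,0,-1],[0,0,0.05,0,0,0,-1],[0,0,0,0,0,0,-1],[0,0,0,0,0,0,-1],[0,0,0,0,0,0,-1],[0,0,0,0,0,0,-1],[0,0,0,0,0,0,-1],[0,0,0,0,0,0,-1]]]'|grep -E "pos|width|contact"
```

```text
tcp_pos: [0.6087, 0.0218, 0.0841]
contact_force: [-0.5, 0.8, 4.5]
gripper_width: 0.0618
```

```bash
python3 -m pendant '[[[0,0,0,0,0,0,0.8],[0,0,0,0,0,0,0.8],[0,0,0,0,0,0,0.8],[0,0,0,0,0,0,0.8],[0,0,-0.3,0,0,0,0.8],[0,0,-0.6,0,0,0,0.8],[0,0,-1,0,0,0,0.8],[0,0,-1,0,0,0,1]]]'|grep -E "pos|width|contact"
for i in 1 2 3; do python3 -m pendant '[[[0,0,-0.15,0,0,-0.94,1],[0,0,-0.15,0,0,-0.94,1],[0,0,-0.15,0,0,-0.94,1],[0,0,-0.15,0,0,-0.94,1],[0,0,-0.15,0,0,-0.94,1],[0,0,-0.15,0,0,-0.94,1],[0,0,-0.15,0,0,-0.94,1],[0,0,-0.15,0,0,-0.94,1]]]' | grep -E "pos|rot"; done
python3 - <<'E'
from h import *
c=cap('top'); print('b1',circ(c,.5013,.3559,.036,.031,.03,sign=1))
w=cap('wrist'); 
for z in (.1125,.018): print(z,circ(w,.608,.022,z,.031 if z>.1 else .078,.015,sign=1))
E
```

```text
tcp_pos: [0.6085, 0.0217, 0.1434]
contact_force: [0.1, -0.8, 0.5]
gripper_width: 0.0829
tcp_pos: [0.6087, 0.0218, 0.1673]
eef_rot: [-179.9, -0.0, -59.7]
tcp_pos: [0.6086, 0.0218, 0.1913]
eef_rot: [-180.0, -0.1, -29.7]
tcp_pos: [0.6085, 0.0217, 0.2153]
eef_rot: [-180.0, -0.1, 0.4]
b1 (array([0.4888, 0.3284]), 0.94708251953125)
0.1125 (array([0.609 , 0.0225]), 44.422401428222656)
0.018 (array([0.6225, 0.026 ]), 1.415750503540039)
```

The last bowl is no longer where it was, so it may have been knocked aside. Widening the search.

Run:
```python
from h import *
c=cap('top','top2.png')
for sg in (1,0,-1): print(sg,circ(c,.50,.33,.036,.031,.12,.001,sign=sg))
cv2.imwrite('pics/t2.png',cv2.resize(c['frame'][120:300,90:300],None,fx=3,fy=3,interpolation=2))
```

```text
1 (array([0.546, 0.223]), 39.42670822143555)
0 (array([0.546, 0.223]), 39.42670822143555)
-1 (array([0.432, 0.232]), 35.97197341918945)
```

View pics/t2.png

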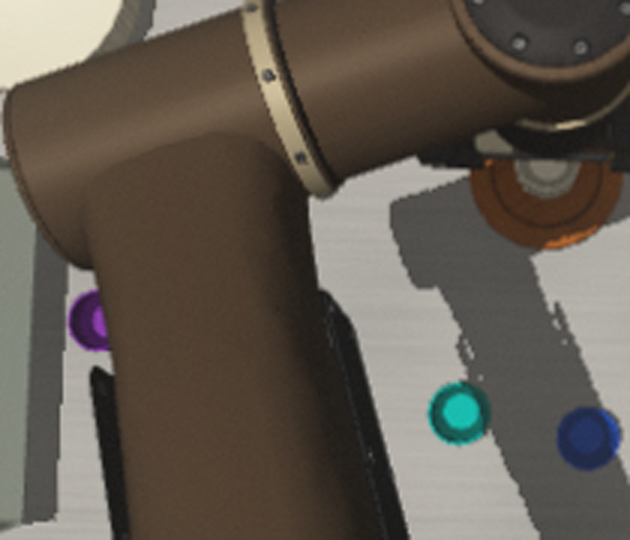

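Only the arm hides the bowl's spot, so nothing was lost. On to the last bowl.

```bash
python3 -m pendant '[[[-0.1,-0.4,0,0,0,0.1,1],[-0.3,-0.8,0,0,0,0,1],[-0.3,-1,0,0,0,0,1],[-0.3,-1,0,0,0,0,1],[-0.3,-1,0,0,0,0,1],[-0.3,-1,0,0,0,0,1],[-0.3,-1,0,0,0,0,1],[-0.3,-1,0,0,0,0,1]]]'|grep -E "pos|width|contact"
python3 -m pendant '[[[-0.35,-1,0,0,0,0,1],[-0.35,-1,0,0,0,0,1],[-0.35,-1,0,0,0,0,1],[-0.35,-1,0,0,0,0,1],[-0.35,-1,0,0,0,0,1],[-0.35,-1,0,0,0,0,1],[-0.35,-1,0,0,0,0,1],[-0.35,-1,0,0,0,0,1]]]'|grep -E "pos|width|contact"
python3 -m pendant '[[[-0.2,-0.9,0.3,0,0,0,1],[-0.1,-0.5,0.4,0,0,0,1],[-0.05,-0.3,0.3,0,0,0,1],[0,0,0,0,0,0,1],[0,0,0,0,0,0,1],[0,0,0,0,0,0,1],[0,0,0,0,0,0,1],[0,0,0,0,0,0,1]]]'|grep -E "pos|width|contact"
python3 look.py out:.5013:.357:.036:.031:1 lastw.png;  python3 lp.py  o:274:188:.036:.031:1
```

```text
tcp_pos: [0.5637, 0.1677, 0.2139]
contact_force: [0.3, 0.9, 0.7]
gripper_width: 0.0879
tcp_pos: [0.5078, 0.3277, 0.2138]
contact_force: [-0.5, -0.0, 0.1]
gripper_width: 0.0877
tcp_pos: [0.5026, 0.3596, 0.1942]
contact_force: [0.7, -0.9, 0.7]
gripper_width: 0.0874
tcp [0.5026 0.3596 0.1942] yaw -0.19 t 67.2
out [0.5023 0.3575] 15.4 px [279. 189.] | tool units x -0.01 y 0.11
tcp [0.5025 0.3597 0.1942] yaw -0.18
o [0.503  0.3618] [0.502  0.3573] 15.3 px [279. 189.] | tool units x -0.03 y 0.12
```

View pics/lastw.png

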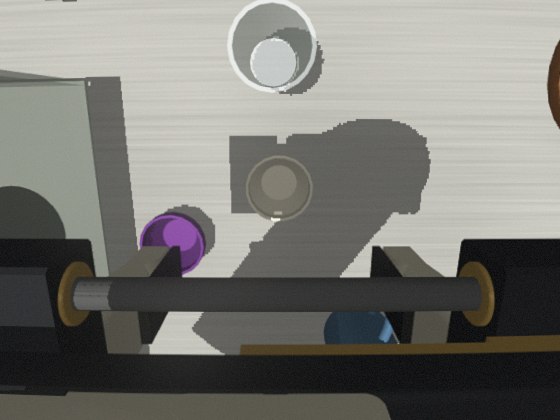

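Bowl rim is at (279,188), clear of the tumbler (273,45) and the purple bowl (172,244). Grip it.

```bash
python3 -m pendant '[[[0,0.11,0.6,0,0,0,1],[0,0,1,0,0,0,1],[0,0,1,0,0,0,1],[0,0,1,0,0,0,1],[0,0,1,0,0,0,1],[0,0,1,0,0,0,1],[0,0,1,0,0,0,1],[0,0,1,0,0,0,1]]]' 12|grep -E "pos|width|contact"
python3 -m pendant '[[[0,0,0.8,0,0,0,1],[0,0,0.5,0,0,0,1],[0,0,0.25,0,0,0,1],[0,0,0.17,0,0,0,1],[0,0,0,0,0,0,1],[0,0,0,0,0,0,1],[0,0,0,0,0,0,-1],[0,0,0,0,0,0,-1]]]'|grep -E "pos|width|contact"
python3 -m pendant '[[[0,0,0,0,0,0,-1],[0,0,0,0,0,0,-1],[0,0,0,0,0,0,-1],[0,0,0,0,0,0,-1],[0,0,0,0,0,0,-1],[0,0,-0.2,0,0,0,-1],[0,0,-0.5,0,0,0,-1],[0,0,-0.8,0,0,0,-1]]]'
python3 -m pendant '[[[0,0,-1,0,0,0,-1],[0,0,-1,0,0,0,-1],[0,0,-1,0,0,0,-1],[0,0,-1,0,0,0,-1],[0,0,-1,0,0,0,-1],[0,0,-1,0,0,0,-1],[0,0,-1,0,0,0,-1],[0,0,-1,0,0,0,-1]]]'|grep -E "pos|width|contact"
```

```text
tcp_pos: [0.5019, 0.3572, 0.0403]
contact_force: [-0.0, -0.2, -0.4]
gripper_width: 0.0877
tcp_pos: [0.5025, 0.3581, 0.008]
contact_force: [0.4, 0.5, -0.0]
gripper_width: 0.0767
time_s: 69.7
tcp_pos: [0.5018, 0.3573, 0.0373]
eef_rot: [179.9, 0.1, -0.2]
contact_force: [-0.3, -1.3, -1.5]
gripper_width: 0.0617
gripper_force: 12.0
tcp_pos: [0.5021, 0.3577, 0.1991]
contact_force: [-0.1, -0.3, -1.1]
gripper_width: 0.0614
```

```bash
python3 -m pendant '[[[0.1,0.3,0,0,0,0,-1],[0.3,0.7,0,0,0,0,-1],[0.3,1,0,0,0,0,-1],[0.3,1,0,0,0,0,-1],[0.3,1,0,0,0,0,-1],[0.3,1,0,0,0,0,-1],[0.3,1,0,0,0,0,-1],[0.3,1,0,0,0,0,-1]]]'|grep -E "pos|width|contact"
python3 -m pendant '[[[0.35,1,0,0,0,0,-1],[0.35,1,0,0,0,0,-1],[0.35,1,0,0,0,0,-1],[0.35,1,0,0,0,0,-1],[0.35,1,0,0,0,0,-1],[0.35,1,0,0,0,0,-1],[0.35,1,0,0,0,0,-1],[0.35,1,0,0,0,0,-1]]]'|grep -E "pos|width|contact"
python3 -m pendant '[[[0.2,0.9,0,0,0,0,-1],[0.1,0.5,0,0,0,0,-1],[0.05,0.3,0,0,0,0,-1],[0,0.05,0,0,0,0,-1],[0,0,0,0,0,0,-1],[0,0,0,0,0,0,-1],[0,0,0,0,0,0,-1],[0,0,0,0,0,0,-1]]]'|grep -E "pos|width|contact"
python3 look.py stack:.609:.0222:.1125:.031:1 board:.608:.022:.018:.078:-1
```

```text
tcp_pos: [0.5457, 0.2148, 0.1964]
contact_force: [0.3, -0.3, -2.2]
gripper_width: 0.0615
tcp_pos: [0.6008, 0.0548, 0.1964]
contact_force: [-0.3, 0.2, -1.7]
gripper_width: 0.0618
tcp_pos: [0.6084, 0.0231, 0.1975]
contact_force: [0.4, 0.5, -1.5]
gripper_width: 0.0614
tcp [0.6084 0.0231 0.1975] yaw -0.11 t 72.9
stack [0.609  0.0227] 24.4 px [277. 209.] | tool units x 0.03 y 0.02
board [0.608  0.0225] 44.9 px [277. 184.] | tool units x -0.02 y 0.03
```

```bash
python3 -m pendant '[[[0.02,0.02,0.5,0,0,0,-1],[0,0,0.9,0,0,0,-1],[0,0,0.9,0,0,0,-1],[0,0,0.9,0,0,0,-1],[0,0,0.7,0,0,0,-1],[0,0,0.4,0,0,0,-1],[0,0,0.2,0,0,0,-1],[0,0,0.1,0,0,0,-1]]]'|grep -E "pos|width|contact"
python3 -m pendant '[[[0,0,0.04,0,0,0,-1],[0,0,0,0,0,0,-1],[0,0,0,0,0,0,-1],[0,0,0,0,0,0,-1],[0,0,0,0,0,0,-1],[0,0,0,0,0,0,-1],[0,0,0,0,0,0,-1],[0,0,0,0,0,0,-1]]]'|grep -E "pos|width|contact"
```

```text
tcp_pos: [0.609, 0.0222, 0.1054]
contact_force: [0.1, -0.4, -1.0]
gripper_width: 0.0613
tcp_pos: [0.6088, 0.0221, 0.1046]
contact_force: [0.3, 1.0, -0.5]
gripper_width: 0.0616
```

```bash
python3 -m pendant '[[[0,0,0.05,0,0,0,-1],[0,0,0,0,0,0,-1],[0,0,0,0,0,0,-1],[0,0,0,0,0,0,-1],[0,0,0,0,0,0,-1],[0,0,0,0,0,0,-1],[0,0,0,0,0,0,-1],[0,0,0,0,0,0,-1]]]'|grep -E "pos|width|contact"
python3 -m pendant '[[[0,0,0,0,0,0,0.8],[0,0,0,0,0,0,0.8],[0,0,0,0,0,0,0.8],[0,0,0,0,0,0,0.8],[0,0,-0.3,0,0,0,0.8],[0,0,-0.6,0,0,0,0.8],[0,0,-1,0,0,0,0.8],[0,0,-1,0,0,0,0.8]]]'|grep -E "pos|width|contact"
python3 -m pendant '[[[0,0,-1,0,0,0,0.8],[0,0,-1,0,0,0,0.8],[0,0,-1,0,0,0,0.8],[0,0,-1,0,0,0,0.5],[0,0,-1,0,0,0,0.5],[0,0,-1,0,0,0,0.5],[0,0,-0.7,0,0,0,0.5],[0,0,0,0,0,0,0.5]]]'|grep -E "pos|width|contact"
python3 look.py top:.609:.0222:.132:.031:1 board:.608:.022:.018:.078:-1 w10.png
```

```text
tcp_pos: [0.6088, 0.0221, 0.1036]
contact_force: [-0.8, -0.2, -1.3]
gripper_width: 0.0617
tcp_pos: [0.6089, 0.0221, 0.1633]
contact_force: [0.9, -0.1, -0.2]
gripper_width: 0.0786
tcp_pos: [0.6098, 0.0222, 0.2987]
contact_force: [0.1, -0.1, 1.0]
gripper_width: 0.0655
tcp [0.6098 0.0222 0.2987] yaw -0.14 t 76.95
top [0.609  0.0232] 44.5 px [275. 188.] | tool units x -0.04 y -0.05
board [0.6085 0.0225] 54.7 px [276. 169.] | tool units x -0.06 y -0.01
```

View pics/w10.png

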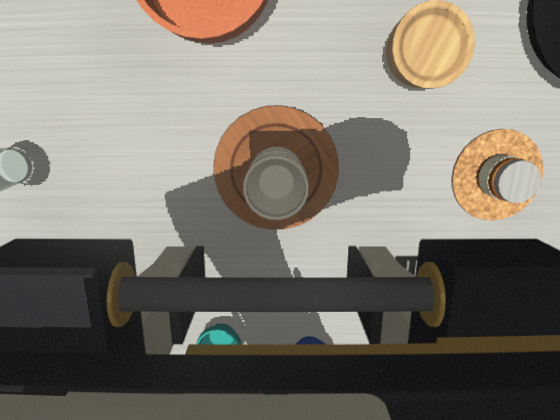

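All five bowls are stacked with the rim at (276,188), concentric with the board at (276,169). The jar is on the coaster with its cap at (517,180). I'll check the stack height and jar numerically, then go to the cover.

```bash
python3 lp.py jar:517:181:.055:.0255 coaster:498:174:.005:.06
python3 - <<'E'
from h import *
c=cap('wrist'); P=cloud(c).reshape(-1,3); d=np.hypot(P[:,0]-.609,P[:,1]-.0232); k=(d<.033)&(d>.026)&(P[:,2]>.1)&(P[:,2]<.16); Q=P[k]
a=np.degrees(np.arctan2(Q[:,1]-.0232,Q[:,0]-.609))
for lo in range(-180,180,45):
    q=Q[(a>=lo)&(a<lo+45),2]; print(lo,len(q),np.percentile(q,[50,90]).round(4) if len(q) else '')
s=cap('side'); print('cover side knob',circ(s,.421,-.207,.165,.013,.025), circ(s,.421,-.207,.129,.055,.02))
t=cap('top'); print('cover top knob',circ(t,.421,-.207,.165,.013,.025))
E
python3 -m pendant '[[[-0.3,0.3,0,0,0,0,0],[-0.6,0.8,0,0,0,0,0],[-0.7,0.9,0,0,0,0,0],[-0.7,0.9,0,0,0,0,0],[-0.7,0.9,0,0,0,0,0],[-0.7,0.9,0,0,0,0,0],[-0.7,0.9,0,0,0,0,0],[-0.7,0.9,0,0,0,0,0]]]' 25|grep -E "pos|width|contact"
python3 -m pendant '[[[-0.7,0.9,0,0,0,0,0],[-0.7,0.9,0,0,0,0,0],[-0.7,0.9,0,0,0,0,0],[-0.7,0.9,0,0,0,0,0],[-0.7,0.8,0,0,0,0,0],[-0.5,0.4,0,0,0,0,0],[-0.2,0.2,0,0,0,0,0],[0,0,0,0,0,0,0]]]' 25|grep -E "pos|width|contact"
python3 look.py knob:.421:-.207:.165:.013 covtop:.421:-.207:.129:.055
```

```text
tcp [0.6091 0.0223 0.2969] yaw -0.15
jar [ 0.5998 -0.2564] [ 0.5998 -0.2609] 53.6 px [521. 181.] | tool units x -0.46 y 14.16
coaster [ 0.5993 -0.2633] [ 0.5988 -0.2623] 42.0 px [497. 174.] | tool units x -0.51 y 14.23
-180 197 [0.1246 0.1304]
-135 175 [0.1256 0.1311]
-90 136 [0.1301 0.1315]
-45 163 [0.1279 0.1312]
0 152 [0.1293 0.1312]
45 112 [0.1296 0.1306]
90 171 [0.1259 0.1303]
135 200 [0.1243 0.1301]
cover side knob (array([ 0.416 , -0.2105]), 58.25788116455078) (array([ 0.419 , -0.2085]), 25.446731567382812)
cover top knob (array([ 0.419, -0.206]), 109.90369415283203)
tcp_pos: [0.505, -0.1092, 0.2959]
contact_force: [0.3, -0.1, 0.3]
gripper_width: 0.0436
tcp_pos: [0.4217, -0.2078, 0.2959]
contact_force: [-0.3, -0.1, 0.2]
gripper_width: 0.0438
tcp [ 0.4217 -0.2078  0.2959] yaw -0.2 t 78.8
knob [ 0.4225 -0.2065] 153.5 px [275. 194.] | tool units x 0.04 y -0.07
covtop [ 0.42  -0.207] 101.7 px [275. 188.] | tool units x -0.09 y -0.04
```

The stack is level at the right height, the jar is 1–2 mm from the coaster's middle, and the cover is where I left it. Grip the knob.

```bash
python3 -m pendant '[[[0.02,-0.05,0.6,0,0,0,0],[0,0,1,0,0,0,0],[0,0,1,0,0,0,0],[0,0,1,0,0,0,0],[0,0,1,0,0,0,0],[0,0,1,0,0,0,0],[0,0,1,0,0,0,0],[0,0,0.9,0,0,0,0]]]' 25|grep -E "pos|width|contact"
python3 -m pendant '[[[0,0,0.6,0,0,0,0],[0,0,0.3,0,0,0,0],[0,0,0.15,0,0,0,0],[0,0,0,0,0,0,0],[0,0,0,0,0,0,-1],[0,0,0,0,0,0,-1],[0,0,0,0,0,0,-1],[0,0,0,0,0,0,-1]]]'|grep -E "pos|width|contact"
python3 -m pendant '[[[0,0,0,0,0,0,-1],[0,0,0,0,0,0,-1],[0,0,0,0,0,0,-1],[0,0,-0.2,0,0,0,-1],[0,0,-0.5,0,0,0,-1],[0,0,-0.8,0,0,0,-1],[0,0,-1,0,0,0,-1],[0,0,-1,0,0,0,-1]]]'
```

```text
tcp_pos: [0.4224, -0.2056, 0.1436]
contact_force: [0.5, -0.3, 0.0]
gripper_width: 0.0436
tcp_pos: [0.4229, -0.2067, 0.1252]
contact_force: [0.3, -2.8, 1.9]
gripper_width: 0.0258
time_s: 81.25
tcp_pos: [0.422, -0.206, 0.1953]
eef_rot: [-180.0, 0.1, -0.2]
contact_force: [1.5, -1.0, -3.5]
gripper_width: 0.0253
gripper_force: 25.0
```

```bash
python3 -m pendant '[[[0,0,-0.9,0,0,0,-1],[0,0,-0.9,0,0,0,-1],[0,0,-0.9,0,0,0,-1],[0,0,-0.9,0,0,0,-1],[0,0,-0.9,0,0,0,-1],[0,0,-0.5,0,0,0,-1],[0,0,-0.25,0,0,0,-1],[0.2,-0.24,0,0,0,0,-1]]]'|grep -E "pos|width|contact"
python3 -m pendant '[[[0.5,-0.61,0,0,0,0,-1],[0.7,-0.86,0,0,0,0,-1],[0.7,-0.86,0,0,0,0,-1],[0.7,-0.86,0,0,0,0,-1],[0.7,-0.86,0,0,0,0,-1],[0.7,-0.86,0,0,0,0,-1],[0.7,-0.86,0,0,0,0,-1],[0.7,-0.86,0,0,0,0,-1]]]'|grep -E "pos|width|contact"
python3 -m pendant '[[[0.7,-0.86,0,0,0,0,-1],[0.7,-0.86,0,0,0,0,-1],[0.7,-0.86,0,0,0,0,-1],[0.7,-0.86,0,0,0,0,-1],[0.5,-0.6,0,0,0,0,-1],[0.3,-0.36,0,0,0,0,-1],[0.14,-0.2,0,0,0,0,-1],[0,0,0,0,0,0,-1]]]'|grep -E "pos|width|contact|rot"
```

```text
tcp_pos: [0.4264, -0.2015, 0.2998]
contact_force: [0.1, 0.3, -3.8]
gripper_width: 0.0256
tcp_pos: [0.5357, -0.0676, 0.2989]
contact_force: [0.3, -1.0, -4.0]
gripper_width: 0.025
tcp_pos: [0.6101, 0.0227, 0.2995]
eef_rot: [180.0, 0.0, -0.1]
contact_force: [-1.5, -0.2, -3.2]
gripper_width: 0.0252
```

Centred over the stack. Lower from 0.2995 to about 0.141, then ease down.

```bash
python3 -m pendant '[[[-0.05,0,0.4,0,0,0,-1],[0,0,0.8,0,0,0,-1],[0,0,0.8,0,0,0,-1],[0,0,0.8,0,0,0,-1],[0,0,0.8,0,0,0,-1],[0,0,0.8,0,0,0,-1],[0,0,0.8,0,0,0,-1],[0,0,0.8,0,0,0,-1]]]'|grep -E "pos|width|contact"
python3 -m pendant '[[[0,0,0.7,0,0,0,-1],[0,0,0.5,0,0,0,-1],[0,0,0.3,0,0,0,-1],[0,0,0.2,0,0,0,-1],[0,0,0.1,0,0,0,-1],[0,0,0.05,0,0,0,-1],[0,0,0,0,0,0,-1],[0,0,0,0,0,0,-1]]]'|grep -E "pos|width|contact|rot"
```

```text
tcp_pos: [0.6083, 0.0217, 0.1789]
contact_force: [-0.4, 0.3, -4.1]
gripper_width: 0.0254
tcp_pos: [0.6092, 0.0226, 0.1431]
eef_rot: [-180.0, -0.0, -0.1]
contact_force: [0.2, -0.3, -3.2]
gripper_width: 0.0253
```

```bash
python3 -m pendant '[[[0,0,0.06,0,0,0,-1],[0,0,0.05,0,0,0,-1],[0,0,0.05,0,0,0,-1],[0,0,0.04,0,0,0,-1],[0,0,0,0,0,0,-1],[0,0,0,0,0,0,-1],[0,0,0,0,0,0,-1],[0,0,0,0,0,0,-1]]]'|grep -E "pos|width|contact|rot"
```

```text
tcp_pos: [0.6092, 0.0224, 0.1391]
eef_rot: [180.0, -0.0, -0.1]
contact_force: [-2.4, -1.5, 4.1]
gripper_width: 0.0254
```

Seated, with the force now upward. Release, retreat, verify.

```bash
python3 -m pendant '[[[0,0,0,0,0,0,0],[0,0,0,0,0,0,0],[0,0,0,0,0,0,0],[0,0,0,0,0,0,0],[0,0,-0.3,0,0,0,0],[0,0,-0.5,0,0,0,0],[0,0,-0.8,0,0,0,0],[0,0,-1,0,0,0,0]]]'|grep -E "pos|width|contact|rot"
python3 -m pendant '[[[0,0,-1,0,0,0,0],[0,0,-1,0,0,0,0],[0,0,-1,0,0,0,0],[0,0,-1,0,0,0,0],[0,0,-1,0,0,0,0],[0,0,-0.5,0,0,0,0],[0,0,0,0,0,0,0],[0,0,0,0,0,0,0]]]'|grep -E "pos|width|contact|rot"
python3 look.py knob:.609:.0225:.179:.013 covtop:.609:.0225:.143:.055 board:.608:.0225:.018:.078:-1 inner:.609:.023:.132:.031
python3 lp.py jar:521:181:.055:.0255 coaster:497:174:.005:.06
python3 - <<'E'
from h import *
c=cap('wrist'); P=cloud(c).reshape(-1,3); d=np.hypot(P[:,0]-.609,P[:,1]-.0225)
k=(d<.05)&(d>.02)&(abs(P[:,2]-.143)<.008); Q=P[k]; A=np.linalg.lstsq(np.c_[Q[:,:2]-[.609,.0225],np.ones(len(Q))],Q[:,2],rcond=None)[0]; print('cover top plane slope,z',A.round(4),len(Q))
E
```

```text
tcp_pos: [0.6088, 0.0225, 0.1915]
eef_rot: [180.0, 0.0, -0.1]
contact_force: [0.7, 0.8, -0.2]
gripper_width: 0.0436
tcp_pos: [0.6087, 0.0226, 0.3002]
eef_rot: [-180.0, 0.0, -0.2]
contact_force: [0.6, -0.5, -0.3]
gripper_width: 0.0438
tcp [0.6087 0.0226 0.3002] yaw -0.15 t 87.65
knob [0.6085 0.023 ] 146.8 px [276. 198.] | tool units x -0.01 y -0.02
covtop [0.606  0.0225] 102.4 px [276. 191.] | tool units x -0.13 y 0.01
board [0.608  0.0225] 33.7 px [276. 168.] | tool units x -0.03 y 0.01
inner [0.59  0.039] 29.8 px [259. 205.] | tool units x -0.93 y -0.82
tcp [0.6085 0.0225 0.2996] yaw -0.16
jar [ 0.5977 -0.2633] [ 0.5997 -0.2608] 53.4 px [519. 179.] | tool units x -0.44 y 14.17
coaster [ 0.5971 -0.2638] [ 0.5991 -0.2623] 42.0 px [496. 172.] | tool units x -0.47 y 14.24
cover top plane slope,z [ 0.002  -0.0009  0.1434] 7768
```

The cover is level, on the board's axis with its top at 0.143 m. The jar is centred on the coaster. Handing in.

```bash
python3 -c "
from h import *
print(r.close_job())"
```

```text
the job is handed in; nothing more can be done
None
```

I handed the job in at about 88 s: five bowls are nested on the board, the cover is back over them (level, within about 2 mm of centre), and the jar is within 2 mm of the coaster's middle; no verdict came back.

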